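# Sort out the film canister drawer

## Task

Pull the drawer of the low grey cabinet out to its stop, move every film canister in it that has lost its cap into the blue discard tray, and put all the capped canisters that stand on the bench into the drawer with the capped ones already there. Only when all that is done, push the drawer fully home. Leave the loupe, the lens case and the dropper bottle where they are.

Things in the scene. Friction and masses are not known exactly. Their poses are not given: they have to be found in the camera images.
- drawer (a joint): how far the drawer is out, m: 0 = fully home, front against the cabinet; 0.18 = at its stop. It starts at 0 to 0.01. It slides with about 1.5 N of friction plus a little damping and stays where it is left
- drawer_handle (a point): middle of the drawer's bar handle: a level round steel bar 12 mm thick and 124 mm long along this frame's y, on two round posts 50 mm either side of the middle. The bar's centre line stands 45 mm off the drawer's front and 50 mm above the bench. The frame's x points into the cabinet, so the drawer is pulled along -x; z up
- drawer_in (a point): centre of the drawer's inner floor, 14 mm above the bench; x into the cabinet, y along the width, z up; travels with the drawer. Inside 180 (x) by 280 mm (y); side and back walls 31 mm high above the floor, front panel 78 mm above the bench. Canisters begin near x = +-42 mm, y = -80, 0, +80 mm here. At the stop the whole inside is just clear of the cabinet
- cabinet: low grey cabinet with one drawer, fixed on the left of the bench, 200 mm deep (x), 326 mm wide (y), 86 mm high, underside of its top board 76 mm above the bench; origin: centre of its underside, x points from the front to the back. The drawer opens towards -x, to the robot's right. Behind the drawer's path a black shelf post, 36 mm square and 1 m tall, stands on the bench at x 0.718, y 0.093 m (world)
- discard_tray_in (a point): centre of the inner floor of the blue discard tray, a shallow open tray fixed to the bench on the right: outside 200 (x) by 170 (y) by 32 mm, walls and floor 4 to 5 mm thick; z up
- capped_0: film canister of milky white plastic with a grey cap, 51 mm tall with its cap on: body 31 mm across, cap 34 mm across over the top 7 mm. Origin: centre of its underside; z points up through the cap. Stands in the drawer at the start and belongs there
- capped_1: film canister of black plastic with a black cap, 51 mm tall with its cap on: body 31 mm across, cap 34 mm across over the top 7 mm. Origin: centre of its underside; z points up through the cap. Stands in the drawer at the start and belongs there
- capped_2: film canister of milky white plastic with a grey cap, 51 mm tall with its cap on: body 31 mm across, cap 34 mm across over the top 7 mm. Origin: centre of its underside; z points up through the cap. Stands in the drawer at the start and belongs there
- capless_0: film canister of white plastic that has lost its cap: an open cup 31 mm across and 44 mm tall, thin wall; to be taken round the outside. Origin: centre of its underside; z points up through the open mouth. Stands in the drawer at the start; may be absent
- capless_1: film canister of black plastic that has lost its cap: an open cup 31 mm across and 44 mm tall, thin wall; to be taken round the outside. Origin: centre of its underside; z points up through the open mouth. Stands in the drawer at the start; may be absent
- capless_2: film canister of white plastic that has lost its cap: an open cup 31 mm across and 44 mm tall, thin wall; to be taken round the outside. Origin: centre of its underside; z points up through the open mouth. Stands in the drawer at the start; may be absent
- spare_0: film canister of milky white plastic with a grey cap, 51 mm tall with its cap on: body 31 mm across, cap 34 mm across over the top 7 mm. Origin: centre of its underside; z points up through the cap. Stands on the open bench at the start, between the drawer and the tray; may be absent
- spare_1: film canister of black plastic with a black cap, 51 mm tall with its cap on: body 31 mm across, cap 34 mm across over the top 7 mm. Origin: centre of its underside; z points up through the cap. Stands on the open bench at the start, between the drawer and the tray; may be absent
- spare_2: film canister of milky white plastic with a grey cap, 51 mm tall with its cap on: body 31 mm across, cap 34 mm across over the top 7 mm. Origin: centre of its underside; z points up through the cap. Stands on the open bench at the start, between the drawer and the tray; may be absent
- loupe: magnifier loupe, black over clear, 42 mm across, 48 mm tall; a bystander on the bench near its front edge; origin: centre of its underside
- lens_case: round clear lens case with a black lid, 54 mm across, 42 mm tall; a bystander on the bench behind the spare canisters; origin: centre of its underside
- dropper: small amber dropper bottle with a black top, 32 mm across, 89 mm tall; a bystander near the bench's front edge; origin: centre of its underside
Things that resemble listed ones, but are neither listed nor needed, are in the scene too. What is shaped like the spare_1 but purple or yellow is not meant. What is shaped like the spare_2 but orange is not meant.

How it is judged:
On the way, in this order (a step that is already met when the one before it is completed fails the run):
1. the drawer is pulled out to its stop (value of joint drawer above 0.172 m), for 0.2 s.
2. with the drawer still out, every capless canister is in the discard tray and every capped one is in the drawer (x of capped_0 in the frame of drawer_in between -0.09 and 0.09 m and y of capped_0 in the frame of drawer_in between -0.14 and 0.14 m and z of capped_0 in the frame of drawer_in between -0.01 and 0.04 m and x of capped_1 in the frame of drawer_in between -0.09 and 0.09 m and y of capped_1 in the frame of drawer_in between -0.14 and 0.14 m and z of capped_1 in the frame of drawer_in between -0.01 and 0.04 m and x of capped_2 in the frame of drawer_in between -0.09 and 0.09 m and y of capped_2 in the frame of drawer_in between -0.14 and 0.14 m and z of capped_2 in the frame of drawer_in between -0.01 and 0.04 m and x of spare_0 in the frame of drawer_in between -0.09 and 0.09 m and y of spare_0 in the frame of drawer_in between -0.14 and 0.14 m and z of spare_0 in the frame of drawer_in between -0.01 and 0.04 m and x of spare_1 in the frame of drawer_in between -0.09 and 0.09 m and y of spare_1 in the frame of drawer_in between -0.14 and 0.14 m and z of spare_1 in the frame of drawer_in between -0.01 and 0.04 m and x of spare_2 in the frame of drawer_in between -0.09 and 0.09 m and y of spare_2 in the frame of drawer_in between -0.14 and 0.14 m and z of spare_2 in the frame of drawer_in between -0.01 and 0.04 m and x of capless_0 in the frame of discard_tray_in between -0.096 and 0.096 m and y of capless_0 in the frame of discard_tray_in between -0.081 and 0.081 m and z of capless_0 in the frame of discard_tray_in between -0.01 and 0.04 m and x of capless_1 in the frame of discard_tray_in between -0.096 and 0.096 m and y of capless_1 in the frame of discard_tray_in between -0.081 and 0.081 m and z of capless_1 in the frame of discard_tray_in between -0.01 and 0.04 m and x of capless_2 in the frame of discard_tray_in between -0.096 and 0.096 m and y of capless_2 in the frame of discard_tray_in between -0.081 and 0.081 m and z of capless_2 in the frame of discard_tray_in between -0.01 and 0.04 m and value of joint drawer above 0.1 m), for 0.2 s.
At the end, for the whole second after the job is handed in: The drawer is home (within 7 mm) and still; every capped canister is inside the drawer, every capless one inside the discard tray (any way up, origin within the inner walls and less than 40 mm above the inner floor), all at rest (x of capped_0 in the frame of drawer_in between -0.09 and 0.09 m and y of capped_0 in the frame of drawer_in between -0.14 and 0.14 m and z of capped_0 in the frame of drawer_in between -0.01 and 0.04 m and x of capped_1 in the frame of drawer_in between -0.09 and 0.09 m and y of capped_1 in the frame of drawer_in between -0.14 and 0.14 m and z of capped_1 in the frame of drawer_in between -0.01 and 0.04 m and x of capped_2 in the frame of drawer_in between -0.09 and 0.09 m and y of capped_2 in the frame of drawer_in between -0.14 and 0.14 m and z of capped_2 in the frame of drawer_in between -0.01 and 0.04 m and x of spare_0 in the frame of drawer_in between -0.09 and 0.09 m and y of spare_0 in the frame of drawer_in between -0.14 and 0.14 m and z of spare_0 in the frame of drawer_in between -0.01 and 0.04 m and x of spare_1 in the frame of drawer_in between -0.09 and 0.09 m and y of spare_1 in the frame of drawer_in between -0.14 and 0.14 m and z of spare_1 in the frame of drawer_in between -0.01 and 0.04 m and x of spare_2 in the frame of drawer_in between -0.09 and 0.09 m and y of spare_2 in the frame of drawer_in between -0.14 and 0.14 m and z of spare_2 in the frame of drawer_in between -0.01 and 0.04 m and x of capless_0 in the frame of discard_tray_in between -0.096 and 0.096 m and y of capless_0 in the frame of discard_tray_in between -0.081 and 0.081 m and z of capless_0 in the frame of discard_tray_in between -0.01 and 0.04 m and x of capless_1 in the frame of discard_tray_in between -0.096 and 0.096 m and y of capless_1 in the frame of discard_tray_in between -0.081 and 0.081 m and z of capless_1 in the frame of discard_tray_in between -0.01 and 0.04 m and x of capless_2 in the frame of discard_tray_in between -0.096 and 0.096 m and y of capless_2 in the frame of discard_tray_in between -0.081 and 0.081 m and z of capless_2 in the frame of discard_tray_in between -0.01 and 0.04 m and value of joint drawer below 0.007 m and velocity of joint drawer below 0.01 m/s and linear speed of each of capped_0, capped_1, capped_2, spare_0, spare_1, spare_2, capless_0, capless_1, capless_2 below 0.03 m/s); the robot touches nothing.
It fails at once if the loupe is moved more than 4 cm (distance of loupe from where it was at the start of the episode above 0.04 m).
It fails at once if the lens case is moved more than 4 cm (distance of lens_case from where it was at the start of the episode above 0.04 m).
It fails at once if the dropper is moved more than 4 cm (distance of dropper from where it was at the start of the episode above 0.04 m).
Of capless_0, capless_1, capless_2 only 2 to 3 are there at a start; the rules pass over those that are not, and their reading is None.
Of spare_0, spare_1, spare_2 only 2 to 3 are there at a start; the rules pass over those that are not, and their reading is None.
At some moment in a run one of spare_0, spare_1, spare_2 may be knocked a few centimetres aside while the robot is not near it.
It also fails if it takes over 210 s, if anything falls off the work surface, if the arm or the gripper's body presses on something with over 40 N, if the wrist force passes 120 N, or if a joint passes its speed limit or range.

## Robot

A 7-joint arm with a two-finger parallel gripper is mounted at the origin on a cart in front of the work surface, level with it; the furniture and walls round the work are solid. World frame = base frame: x ahead of the robot, y to its left, z up, the work surface at z = 0. Lengths are in m, angles in rad, forces in N, time in s.
With the tool pointing down it reaches from about 0.4 to 0.875 m from the base axis. Payload 6.5 kg.
Tool frame: the origin (TCP) lies midway between the tips of the shut fingers; the grasp point (between the pads) lies ctrl.tcp_to_grasp behind it (ctrl.tcp_to_grasp is the distance from the TCP to the grasp point, in m); x points along the fingers, y is the direction in which the jaws open and shut, and the axes are right-handed (so a half turn about x gives the same grasp; the last joint's range is limited). The gripper opens to 88 mm and grips with 3 to 60 N. Pads are 18 mm wide; open, the fingers measure 123 mm over their backs; the gripper's body (75 mm by 187 mm) begins 45 mm behind the grasp point.
Start: joints at [-1.262, 0.536, -0.004, 1.538, 0.003, 1.067, -0.071], TCP at [0.238, 0.605, 0.239] pointing down, gripper open.
Joint ranges: [-2.7, 2.7], [-0.37, 2.16], [-1.27, 1.26], [0.24, 2.4], [-1.31, 4.45], [0.19, 1.91], [-2.76, 2.76]. Speed limits (rad/s): [2.39, 2.39, 3.14, 3.14, 3.14, 3.14, 3.14].

## Interface

Orientations are given as a unit quaternion [x, y, z, w].
In Python, from bench import observe, viewer, ctrl gives the robot as it stands.
- The arm moves only by the tool move_arm, never from a script. Its argument "deltas" is a list of rows, each an object with "dr": the turn, a rotation vector about the tool's x, y, z in units of 6 degrees (1.0 is 6 degrees), a list of three; "dp": the shift along the tool's x, y, z in units of 50 mm (1.0 is 50 mm), a list of three; "gripper": the opening, from 0 (shut) to 1 (fully open). In form: [{"dr": [rx, ry, rz], "dp": [x, y, z], "gripper": gripper}, ...]. A call has 1 to 12 rows; each row shifts and turns the commanded pose from where the row before left it, along the tool's axes as they then stand; what a row does not reach is not made up. A row lasts 1/10 s, in which the tool goes at most 50 mm and 8.59 degrees, less where a joint would pass 70% of its speed; a pose out of reach is approached as far as the arm can. A call is refused whole if a number of a shift passes 1 or a number of a turn 1, either way. A call with a gripper value outside its range is refused whole. The fingers move at their own pace and stop on an object; "force" is the grip in N (left out, the last holds). Time passes only in rows, so rows that do not move let the fingers close. It gives the time, the measured TCP pose, the force and the opening at its end, in the units of the state.
- observe(): the state, without advancing time (a new reading comes with each control period).
- viewer.grab_frame(name): name is "scene" or "top" or "wrist"; returns (picture, depth): 480x640x3 uint8, red, green, blue; 480x640 float32, m along the optical axis (not along the pixel's ray), 0 where there is no reading.
- viewer.camera_model(name): a dict with "mtx" (3x3 intrinsics, pixels), "R" (3x3) and "t" (3): a world point X has camera coordinates R X + t. Camera axes: x right, y down, z forward; pixel columns grow to the right and rows downward; lengths in m; the calibration is good to about 2 mm. The wrist camera is an equidistant fisheye: a pixel r from the principal point sees the ray r / f radians off the axis. A picture is of the moment at which its call begins: read the wrist's pose just before it. camera_model takes no time and is no camera call; for the wrist camera it gives the pose at the moment of the call.
- ctrl.sign_off(): hands the job in, once; it reports no verdict.
The state is a dict: "t": time; "joints": joint angles; "joint_velocities": joint speeds; "tau": joint torques, N m; "ee_pos": TCP position; "tcp_rot": TCP orientation; "wrist_force": force on the tool from outside, world axes, zero at the start; "wrist_torque": the same for the moment, N m; "opening": finger opening in m.
Only numpy, scipy, OpenCV 4.12 (cv2) and the standard library are available. Lean on these libraries where they do the work, as an engineer would, in place of code of your own. Each camera call takes 0.05 s, during which the arm holds its last target.

## Working session

There is one attempt and no reset: what is moved stays moved. The work goes in short steps, Python scripts to look and compute and a tool call to move; the robot and the scene stay as the last step left them, time stands still between calls to the robot, and variables do not carry over. Pictures are saved under pics/ and viewed, and the job is handed in when it is done.

Besides the shell and the picture viewer there is one more tool, called after "Request:" in YAML: its name, and indented under it one key for each argument. move_arm: Moves the arm, as the interface text tells. Its arguments: {"type":"object","properties":{"deltas":{"type":"array"},"force":{"type":"number"}},"required":["deltas"]}

```bash
ls; mkdir -p pics; cat > h.py <<'E'
import numpy as np, cv2
from bench import observe, viewer, ctrl
def grab(n,f):
    m=viewer.camera_model(n); a,d=viewer.grab_frame(n); cv2.imwrite('pics/'+f,cv2.cvtColor(a,cv2.COLOR_RGB2BGR)); np.savez('pics/'+f+'.npz',a=a,d=d,K=m['mtx'],R=m['R'],t=m['t']); return a,d,m
def ray(m,u,v,fish=False):
    K=np.array(m['mtx']);R=np.array(m['R']);t=np.array(m['t'])
    x=(u-K[0,2])/K[0,0];y=(v-K[1,2])/K[1,1]
    if fish:
        r=np.hypot(x,y); d=np.array([np.sin(r)*x/r,np.sin(r)*y/r,np.cos(r)]) if r>1e-9 else np.array([0,0,1.])
    else: d=np.array([x,y,1.])
    return -R.T@t, R.T@d
def onz(m,u,v,z,fish=False):
    o,d=ray(m,u,v,fish); return o+d*(z-o[2])/d[2]
def proj(m,X):
    K=np.array(m['mtx']);c=np.array(m['R'])@np.array(X)+np.array(m['t']);return (K@c)[:2]/c[2]
E
python3 - <<'E'
from h import *
s=observe();print({k:np.round(v,3).tolist() for k,v in s.items()}, ctrl.tcp_to_grasp)
for n in ['scene','top','wrist']:
    a,d,m=grab(n,n+'0.png');print(n,np.round(m['mtx'],1).tolist(),np.round(m['R'],3).tolist(),np.round(m['t'],3).tolist())
E
```

```text
pics
{'t': 0.0, 'joints': [-1.262, 0.537, -0.004, 1.539, 0.003, 1.067, -0.071], 'joint_velocities': [0.002, -0.0, 0.0, -0.001, 0.001, 0.001, -0.0], 'tau': [0.0, -57.098, 0.991, -25.16, -0.056, 0.018, 0.0], 'ee_pos': [0.238, 0.604, 0.238], 'tcp_rot': [0.131, 0.695, -0.132, 0.695], 'wrist_force': [-0.217, 0.329, -0.098], 'wrist_torque': [-0.009, -0.026, -0.011], 'opening': 0.088} 0.0187
scene [[470.8, 0.0, 328.8], [0.0, 470.8, 230.0], [0.0, 0.0, 1.0]] [[0.864, -0.503, 0.021], [-0.327, -0.593, -0.736], [0.383, 0.628, -0.677]] [-0.448, 0.267, 1.066]
top [[469.2, 0.0, 316.3], [0.0, 469.2, 238.9], [0.0, 0.0, 1.0]] [[-0.064, -0.998, -0.002], [-0.976, 0.063, -0.208], [0.208, -0.011, -0.978]] [0.086, 0.536, 1.185]
wrist [[371.6, 0.0, 321.2], [0.0, 371.6, 239.4], [0.0, 0.0, 1.0]] [[0.367, 0.93, -0.001], [0.899, -0.354, 0.259], [0.24, -0.096, -0.966]] [-0.649, -0.034, 0.389]
```

View pics/scene0.png

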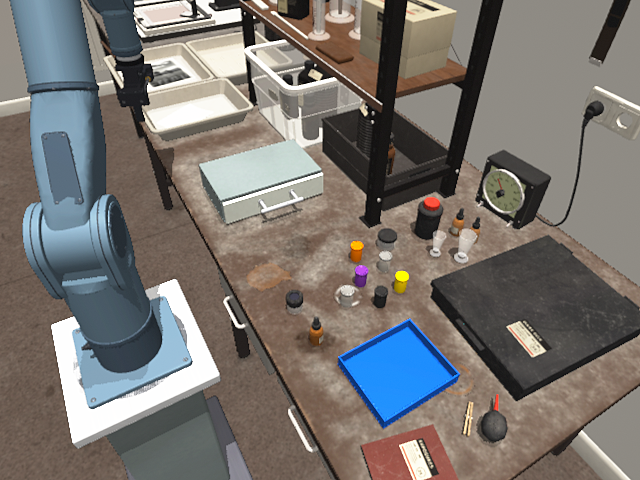

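View pics/top0.png

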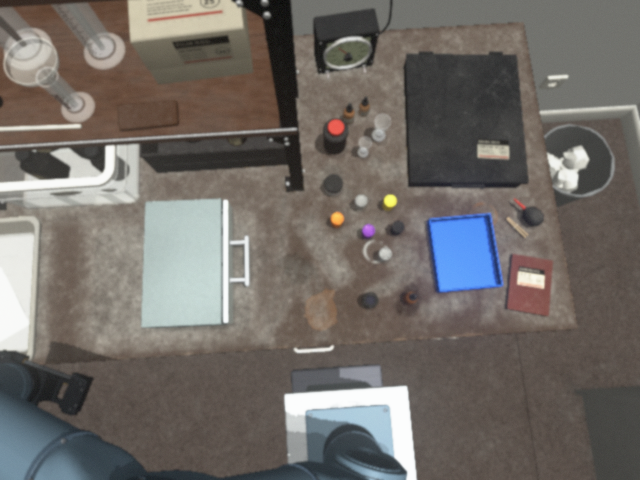

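View pics/wrist0.png

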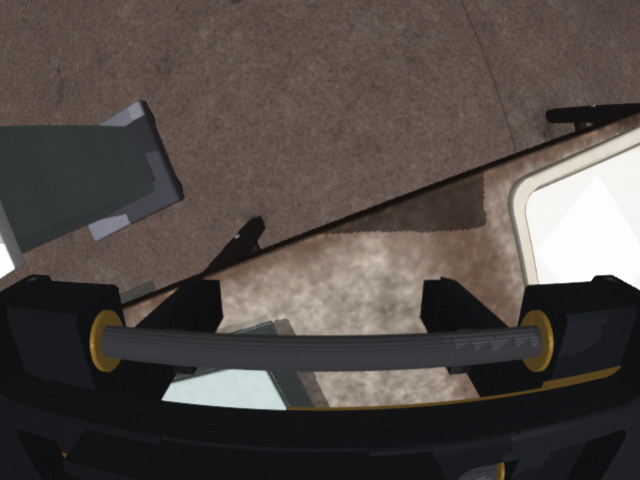

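```bash
python3 - <<'E'
import cv2
a=cv2.imread('pics/top0.png')[160:340,130:510];cv2.imwrite('pics/t0z.png',cv2.resize(a,None,fx=2.1,fy=2.1,interpolation=3))
a=cv2.imread('pics/scene0.png')[130:360,190:470];cv2.imwrite('pics/s0z.png',cv2.resize(a,None,fx=2.6,fy=2.6,interpolation=3))
E
```

```text
(no output)
```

View pics/t0z.png

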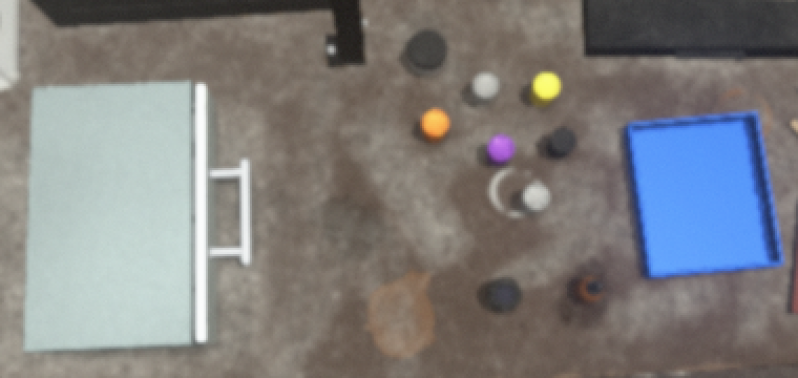

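View pics/s0z.png

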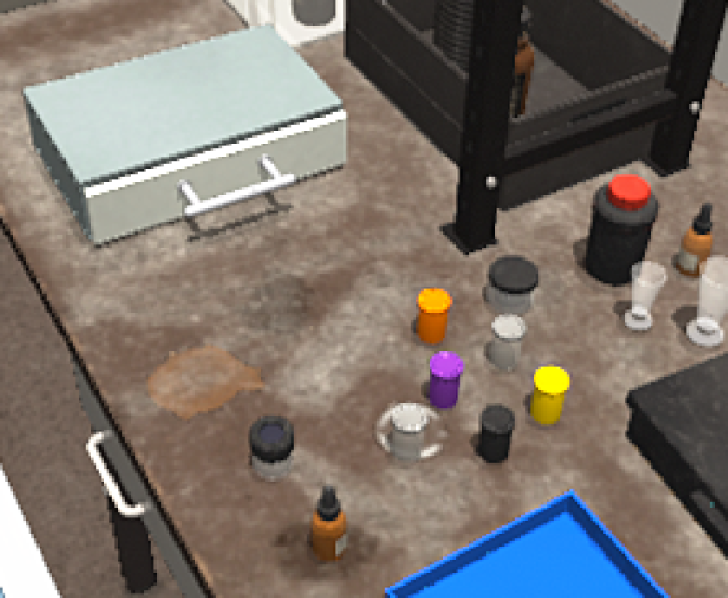

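```bash
cat >> h.py <<'E'
def tri(ms,uvs,fish=None):
    A=np.zeros((3,3));b=np.zeros(3);L=[]
    for i,(m,(u,v)) in enumerate(zip(ms,uvs)):
        o,d=ray(m,u,v,bool(fish and fish[i]));d=d/np.linalg.norm(d);P=np.eye(3)-np.outer(d,d);A+=P;b+=P@o;L.append((P,o))
    X=np.linalg.solve(A,b);return X,max(np.linalg.norm(P@(X-o)) for P,o in L)
E
python3 - <<'E'
from h import *
mt=viewer.camera_model('top');ms=viewer.camera_model('scene')
T=lambda x,y:(x/2.1+130,y/2.1+160); S=lambda x,y:(x/2.6+190,y/2.6+130)
pts={'greyA':(T(485,85),S(508,326)),'greyB':(T(536,196),S(408,415)),'blk':(T(562,139),S(497,415)),'orange':(T(434,123),S(434,299)),'purple':(T(501,148),S(446,363)),'yellow':(T(547,85),S(551,377)),'case':(T(427,48),S(513,272)),'loupe':(T(502,291),S(272,437)),'dropper':(T(591,288),S(328,492)),
'h1':(T(246,162),S(291,180)),'h2':(T(246,262),S(190,210)),'fr_near':(T(201,341),S(88,190)),'fr_far':(T(201,86),S(345,117))}
for k,(a,b) in pts.items():
    X,e=tri([mt,ms],[a,b]);print(k,np.round(X,3),round(e,4),'top@z51',np.round(onz(mt,*a,.051),3))
for n,p in {'tray':[(629,124),(759,114),(782,264),(648,279)]}.items():
    for q in p: print(n,np.round(onz(mt,*T(*q),.032),3))
for q in [(33,88),(26,352),(193,82),(193,349)]: print('cabtop',np.round(onz(mt,*T(*q),.086),3))
E
```

```text
greyA [ 0.642 -0.077  0.048] 0.0015 top@z51 [ 0.64  -0.076  0.051]
greyB [ 0.492 -0.129  0.05 ] 0.0011 top@z51 [ 0.491 -0.128  0.051]
blk [ 0.564 -0.169  0.05 ] 0.0018 top@z51 [ 0.562 -0.168  0.051]
orange [ 0.597 -0.008  0.048] 0.0025 top@z51 [ 0.594 -0.007  0.051]
purple [ 0.558 -0.091  0.05 ] 0.0023 top@z51 [ 0.556 -0.09   0.051]
yellow [ 0.636 -0.156  0.052] 0.0017 top@z51 [ 0.635 -0.156  0.051]
case [ 0.7   -0.007  0.038] 0.0013 top@z51 [ 0.695 -0.005  0.051]
loupe [ 0.377 -0.077  0.033] 0.0003 top@z51 [ 0.375 -0.075  0.051]
dropper [ 0.374 -0.182  0.072] 0.0039 top@z51 [ 0.372 -0.185  0.051]
h1 [0.561 0.235 0.047] 0.0014 top@z51 [0.558 0.234 0.051]
h2 [0.435 0.238 0.051] 0.0033 top@z51 [0.432 0.239 0.051]
fr_near [0.34  0.291 0.079] 0.0033 top@z51 [0.339 0.297 0.051]
fr_far [0.659 0.285 0.069] 0.0023 top@z51 [0.662 0.289 0.051]
tray [ 0.581 -0.26   0.032]
tray [ 0.583 -0.43   0.032]
tray [ 0.388 -0.431  0.032]
tray [ 0.38  -0.261  0.032]
cabtop [0.663 0.493 0.086]
cabtop [0.337 0.497 0.086]
cabtop [0.657 0.292 0.086]
cabtop [0.328 0.3   0.086]
```

```bash
cat >> h.py <<'E'
from scipy.spatial.transform import Rotation as Ro
def tgt_R(yaw):  # tool x down, tool y = (cos yaw, sin yaw, 0)
    x=np.array([0,0,-1.]);y=np.array([np.cos(yaw),np.sin(yaw),0]);return np.column_stack([x,y,np.cross(x,y)])
def plan(grasp,yaw):
    """print tool-frame total shift (units 50mm) & turn (units 6deg) to put GRASP point at `grasp`"""
    s=observe();R=Ro.from_quat(s['tcp_rot']).as_matrix();p=np.array(s['ee_pos'])
    best=None
    for yw in (yaw,yaw+np.pi):
        T=tgt_R(yw);rv=Ro.from_matrix(R.T@T).as_rotvec()
        if best is None or np.linalg.norm(rv)<np.linalg.norm(best[0]): best=(rv,T)
    rv,T=best;tcp=np.array(grasp)+T[:,0]*ctrl.tcp_to_grasp
    print('t',round(s['t'],2),'grasp now',np.round(p-R[:,0]*ctrl.tcp_to_grasp,4),'open',round(s['opening'],4),'F',np.round(s['wrist_force'],1))
    print(' turn units',np.round(rv/np.radians(6),2),'| shift in CURRENT tool',np.round(R.T@(tcp-p)/.05,3),'| shift in TARGET tool (turn first)',np.round(T.T@(tcp-p)/.05,3),'yaw',np.round(np.degrees(np.arctan2(R[1,1],R[0,1])),1))
E
python3 - <<'E'
from h import *
plan([.497,.237,.16],np.pi/2);plan([.497,.237,.05],np.pi/2)
E
```

```text
t 0.15 grasp now [0.2378 0.6045 0.2567] open 0.0879 F [-0.5 -0.4  0.5]
 turn units [-3.58 -0.    0.01] | shift in CURRENT tool [ 1.942 -4.939  7.514] | shift in TARGET tool (turn first) [ 1.935 -7.349  5.184] yaw 68.5
t 0.15 grasp now [0.2378 0.6045 0.2567] open 0.0879 F [-0.5 -0.4  0.5]
 turn units [-3.58 -0.    0.01] | shift in CURRENT tool [ 4.142 -4.937  7.514] | shift in TARGET tool (turn first) [ 4.135 -7.349  5.184] yaw 68.5
```

Request:
move_arm:
  deltas:
    - {"dr":[-0.9,0,0],"dp":[0,0,0],"gripper":1}
    - {"dr":[-0.9,0,0],"dp":[0,0,0],"gripper":0.5}
    - {"dr":[-0.9,0,0],"dp":[0,-0.3,0.2],"gripper":0.4}
    - {"dr":[-0.9,0,0],"dp":[0,-0.5,0.3],"gripper":0.4}
    - {"dr":[0,0,0],"dp":[0,-0.7,0.5],"gripper":0.4}
    - {"dr":[0,0,0],"dp":[0,-0.7,0.5],"gripper":0.4}
    - {"dr":[0,0,0],"dp":[0,-0.7,0.5],"gripper":0.4}
    - {"dr":[0,0,0],"dp":[0,-0.7,0.5],"gripper":0.4}
    - {"dr":[0,0,0],"dp":[0,-0.7,0.5],"gripper":0.4}
    - {"dr":[0,0,0],"dp":[0.3,-0.7,0.5],"gripper":0.4}
    - {"dr":[0,0,0],"dp":[0.3,-0.7,0.5],"gripper":0.4}
    - {"dr":[0,0,0],"dp":[0.2,-0.4,0.3],"gripper":0.4}

```text
t: 1.35
ee_pos: [0.4498, 0.2935, 0.1978]
tcp_rot: [-0.0, 0.707, -0.001, 0.707]
wrist_force: [0.3, 0.1, 0.4]
opening: 0.0355
```

```bash
python3 - <<'E'
from h import *
grab('wrist','w1.png')
plan([.497,.237,.05],np.pi/2)
E
```

```text
t 1.4 grasp now [0.4515 0.29   0.2152] open 0.0353 F [ 2.7 -3.3 -1. ]
 turn units [-0.05 -0.    0.05] | shift in CURRENT tool [ 3.308 -1.036  0.918] | shift in TARGET tool (turn first) [ 3.303 -1.058  0.91 ] yaw 89.7
```

View pics/w1.png

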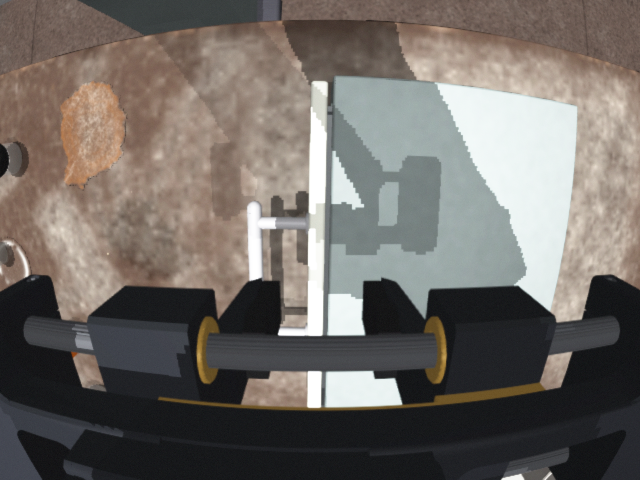

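```bash
python3 - <<'E'
from h import *
m=viewer.camera_model('wrist')
for u,v in [(254,207),(254,240),(255,270)]: print(np.round(onz(m,u,v,.05,True),3))
for u,v in [(326,82),(326,200),(326,400)]: print('front',np.round(onz(m,u,v,.078,True),3))
E
```

```text
[0.435 0.236 0.05 ]
[0.463 0.234 0.05 ]
[0.489 0.233 0.05 ]
front [0.342 0.294 0.078]
front [0.426 0.293 0.078]
front [0.604 0.293 0.078]
```

Request:
move_arm:
  deltas:
    - {"dr":[0,0,0],"dp":[0,-0.6,0.5],"gripper":0.4}
    - {"dr":[0,0,0],"dp":[0,-0.5,0.4],"gripper":0.4}
    - {"dr":[0,0,0],"dp":[0.6,0,0],"gripper":0.4}
    - {"dr":[0,0,0],"dp":[0.6,0,0],"gripper":0.4}
    - {"dr":[0,0,0],"dp":[0.6,0,0],"gripper":0.4}

```text
t: 1.9
ee_pos: [0.4934, 0.2426, 0.1078]
tcp_rot: [-0.0, 0.707, 0.001, 0.707]
wrist_force: [-0.1, -0.1, -0.4]
opening: 0.0355
```

```bash
python3 - <<'E'
from h import *
grab('wrist','w2.png')
plan([.497,.235,.052],np.pi/2)
E
```

```text
t 1.95 grasp now [0.4906 0.2413 0.122 ] open 0.0352 F [-0.8 -0.7 -2.3]
 turn units [ 0.02 -0.06  0.03] | shift in CURRENT tool [ 1.4   -0.121  0.139] | shift in TARGET tool (turn first) [ 1.4   -0.125  0.131] yaw 90.1
```

View pics/w2.png

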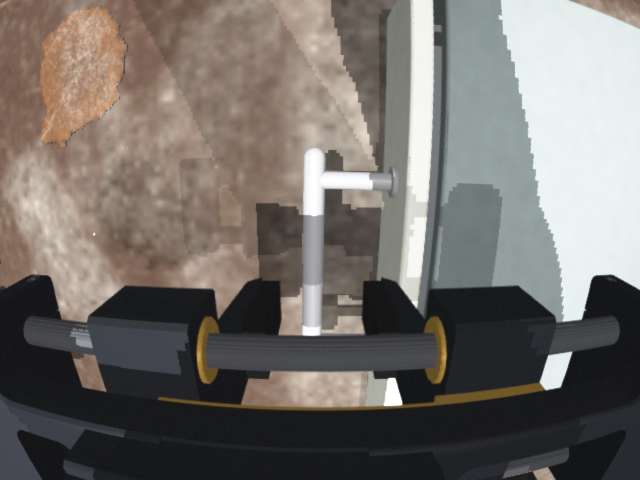

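Request:
move_arm:
  deltas:
    - {"dr":[0,0,0],"dp":[0.2,-0.1,0.1],"gripper":0.4}
    - {"dr":[0,0,0],"dp":[0.4,0,0],"gripper":0.4}
    - {"dr":[0,0,0],"dp":[0.4,0,0],"gripper":0.4}
    - {"dr":[0,0,0],"dp":[0.4,0,0],"gripper":0.4}
    - {"dr":[0,0,0],"dp":[0,0,0],"gripper":0.4}

```text
t: 2.45
ee_pos: [0.4979, 0.2369, 0.0377]
tcp_rot: [-0.001, 0.708, 0.0, 0.706]
wrist_force: [-0.7, 0.5, 0.4]
opening: 0.0356
```

```bash
python3 - <<'E'
from h import *
plan([.497,.235,.052],np.pi/2)
E
```

```text
t 2.45 grasp now [0.4979 0.2369 0.0564] open 0.0356 F [-0.7  0.5  0.4]
 turn units [ 0.02 -0.02  0.01] | shift in CURRENT tool [ 0.089 -0.038 -0.018] | shift in TARGET tool (turn first) [ 0.089 -0.038 -0.018] yaw 90.1
```

Close on the bar and check the grip.

Request:
move_arm:
  deltas:
    - {"dr":[0,0,0],"dp":[0.05,0,0],"gripper":0}
    - {"dr":[0,0,0],"dp":[0,0,0],"gripper":0}
    - {"dr":[0,0,0],"dp":[0,0,0],"gripper":0}
    - {"dr":[0,0,0],"dp":[0,0,0],"gripper":0}
  force: 25

```text
t: 2.85
ee_pos: [0.4992, 0.2378, 0.0373]
tcp_rot: [-0.0, 0.707, 0.001, 0.708]
wrist_force: [0.3, -1.1, 4.7]
opening: 0.0112
```

Request:
move_arm:
  deltas:
    - {"dr":[0,0,0],"dp":[0,-0.2,0],"gripper":0}
    - {"dr":[0,0,0],"dp":[0,-0.4,0],"gripper":0}
    - {"dr":[0,0,0],"dp":[0,-0.4,0],"gripper":0}
    - {"dr":[0,0,0],"dp":[0,-0.4,0],"gripper":0}
    - {"dr":[0,0,0],"dp":[0,-0.4,0],"gripper":0}
    - {"dr":[0,0,0],"dp":[0,-0.4,0],"gripper":0}
    - {"dr":[0,0,0],"dp":[0,-0.4,0],"gripper":0}
    - {"dr":[0,0,0],"dp":[0,-0.4,0],"gripper":0}
    - {"dr":[0,0,0],"dp":[0,-0.2,0],"gripper":0}
    - {"dr":[0,0,0],"dp":[0,-0.1,0],"gripper":0}
    - {"dr":[0,0,0],"dp":[0,-0.1,0],"gripper":0}
    - {"dr":[0,0,0],"dp":[0,0,0],"gripper":0}

```text
t: 4.05
ee_pos: [0.4956, 0.0659, 0.0371]
tcp_rot: [-0.001, 0.709, -0.0, 0.705]
wrist_force: [-11.7, -1.5, 22.8]
opening: 0.0114
```

Request:
move_arm:
  deltas:
    - {"dr":[0,0,0],"dp":[-0.05,-0.1,0.05],"gripper":0}
    - {"dr":[0,0,0],"dp":[0,-0.1,0],"gripper":0}
    - {"dr":[0,0,0],"dp":[0,0,0],"gripper":0}

```text
t: 4.35
ee_pos: [0.4954, 0.0609, 0.0374]
tcp_rot: [-0.001, 0.711, 0.003, 0.704]
wrist_force: [-10.3, 11.8, -0.9]
opening: 0.0114
```

Request:
move_arm:
  deltas:
    - {"dr":[0,0,0],"dp":[0,-0.1,0],"gripper":0}
    - {"dr":[0,0,0],"dp":[0,0,0],"gripper":0}
    - {"dr":[0,0,0],"dp":[0,0,0],"gripper":0}

```text
t: 4.65
ee_pos: [0.4955, 0.0608, 0.0373]
tcp_rot: [-0.001, 0.71, 0.006, 0.704]
wrist_force: [-11.4, 25.2, -3.7]
opening: 0.0111
```

At the stop (force rises, no further travel). Release, rise, and look.

Request:
move_arm:
  deltas:
    - {"dr":[0,0,0],"dp":[0,0.1,0],"gripper":0.1}
    - {"dr":[0,0,0],"dp":[0,0,0],"gripper":0.4}
    - {"dr":[0,0,0],"dp":[0,0,0],"gripper":0.4}
    - {"dr":[0,0,0],"dp":[-0.5,0,0],"gripper":0.4}
    - {"dr":[0,0,0],"dp":[-0.8,0,0],"gripper":0.4}
    - {"dr":[0,0,0],"dp":[-0.8,0,0],"gripper":0.5}
    - {"dr":[0,0,0],"dp":[-0.8,0,0],"gripper":0.5}
    - {"dr":[0,0,0],"dp":[-0.8,0.6,0.6],"gripper":0.5}
    - {"dr":[0,0,0],"dp":[-0.4,0.9,0],"gripper":0.5}
    - {"dr":[0,0,0],"dp":[0,0.9,0],"gripper":0.5}
    - {"dr":[0,0,0],"dp":[0,0,0],"gripper":0.5}

```text
t: 5.75
ee_pos: [0.5267, 0.18, 0.2392]
tcp_rot: [-0.002, 0.706, 0.005, 0.708]
wrist_force: [0.2, -0.3, -0.3]
opening: 0.044
```

```bash
python3 - <<'E'
from h import *
grab('wrist','w3.png');grab('top','t3.png');grab('scene','s3.png')
plan([.497,.235,.052],0)
a=cv2.imread('pics/t3.png')[160:340,130:510];cv2.imwrite('pics/t3z.png',cv2.resize(a,None,fx=2.1,fy=2.1,interpolation=3))
a=cv2.imread('pics/s3.png')[130:360,190:470];cv2.imwrite('pics/s3z.png',cv2.resize(a,None,fx=2.6,fy=2.6,interpolation=3))
E
```

```text
t 5.9 grasp now [0.5269 0.1717 0.2565] open 0.0441 F [ 1.1 -0.7  0.2]
 turn units [-1.499e+01 -1.000e-02  1.000e-02] | shift in CURRENT tool [ 4.089  1.271 -0.598] | shift in TARGET tool (turn first) [4.091 0.599 1.266] yaw 90.1
```

View pics/w3.png

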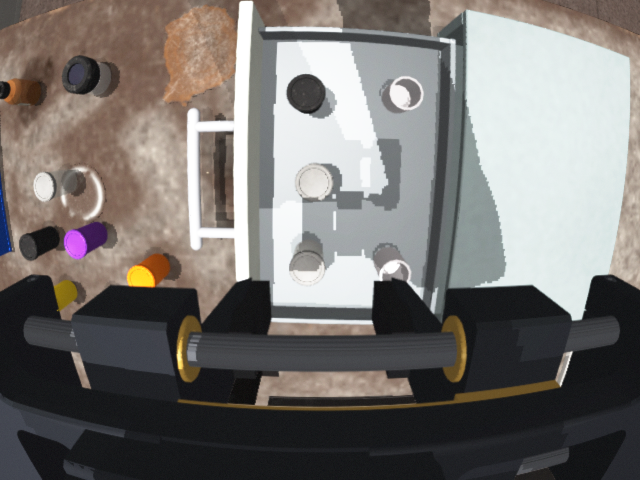

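View pics/t3z.png

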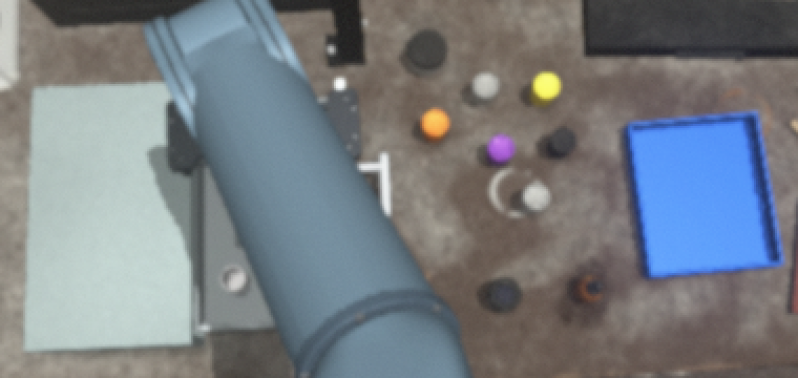

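View pics/s3z.png

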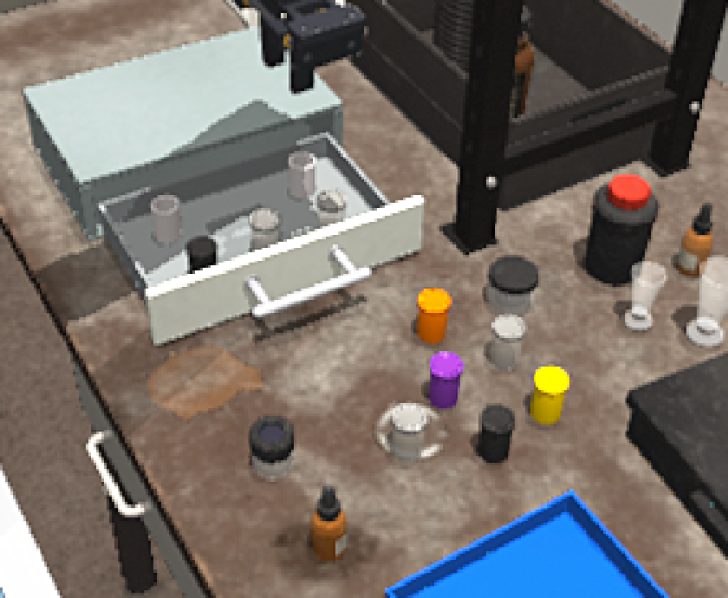

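```bash
python3 - <<'E'
from h import *
def ld(n):
    z=np.load('pics/'+n+'.npz');return dict(mtx=z['K'],R=z['R'],t=z['t'])
mw=ld('w3.png');ms=viewer.camera_model('scene')
S=lambda x,y:(x/2.6+190,y/2.6+130)
P={'c_near':((407,93),S(165,203)),'c_far':((396,270),S(301,160)),'blk':((308,93),S(202,245)),'mid':((315,181),S(265,217)),'far':((307,268),S(330,203)),'hmid':((195,179),S(310,292))}
for k,(a,b) in P.items():
    X,e=tri([mw,ms],[a,b],[1,0]);print(k,np.round(X,3),round(e,4),np.round(onz(mw,*a,.058,True),3))
for q in [(455,40),(437,318)]: print('backwall',np.round(onz(mw,*q,.045,True),3))
for q in [(263,35),(256,318)]: print('frontwall in',np.round(onz(mw,*q,.045,True),3))
plan([.418,.25,.045],0)
E
```

```text
c_near [0.415 0.255 0.058] 0.0014 [0.414 0.256 0.058]
c_far [0.582 0.253 0.055] 0.0031 [0.577 0.253 0.058]
blk [0.419 0.168 0.062] 0.002 [0.417 0.169 0.058]
mid [0.496 0.175 0.063] 0.0025 [0.495 0.176 0.058]
far [0.576 0.168 0.056] 0.0001 [0.576 0.168 0.058]
hmid [0.493 0.062 0.048] 0.0003 [0.492 0.066 0.058]
backwall [0.355 0.307 0.045]
backwall [0.637 0.305 0.045]
frontwall in [0.359 0.127 0.045]
frontwall in [0.636 0.115 0.045]
t 5.9 grasp now [0.5269 0.1717 0.2565] open 0.0441 F [ 1.1 -0.7  0.2]
 turn units [-1.499e+01 -1.000e-02  1.000e-02] | shift in CURRENT tool [ 4.229  1.573 -2.177] | shift in TARGET tool (turn first) [4.231 2.179 1.566] yaw 90.1
```

Request:
move_arm:
  deltas:
    - {"dr":[0,0,0],"dp":[0,0.5,-0.7],"gripper":0.5}
    - {"dr":[0,0,0],"dp":[0,0.6,-0.8],"gripper":0.5}
    - {"dr":[0,0,0],"dp":[0,0.5,-0.7],"gripper":0.5}
    - {"dr":[0,0,0],"dp":[0.8,0,0],"gripper":0.5}
    - {"dr":[0,0,0],"dp":[0.8,0,0],"gripper":0.5}
    - {"dr":[0,0,0],"dp":[0.8,0,0],"gripper":0.5}
    - {"dr":[0,0,0],"dp":[0.4,0,0],"gripper":0.5}
    - {"dr":[0,0,0],"dp":[0,0,0],"gripper":0.5}

```text
t: 6.7
ee_pos: [0.4155, 0.2497, 0.0955]
tcp_rot: [-0.001, 0.709, -0.002, 0.706]
wrist_force: [-0.3, -0.4, 0.1]
opening: 0.044
```

```bash
python3 - <<'E'
from h import *
grab('wrist','w4.png')
plan([.415,.255,.05],np.pi/2)
E
```

```text
t 6.75 grasp now [0.4166 0.2508 0.1159] open 0.0437 F [-0.2 -0.3  0.2]
 turn units [-0.   -0.02  0.02] | shift in CURRENT tool [ 1.319  0.088 -0.028] | shift in TARGET tool (turn first) [ 1.319  0.084 -0.031] yaw 90.0
```

View pics/w4.png

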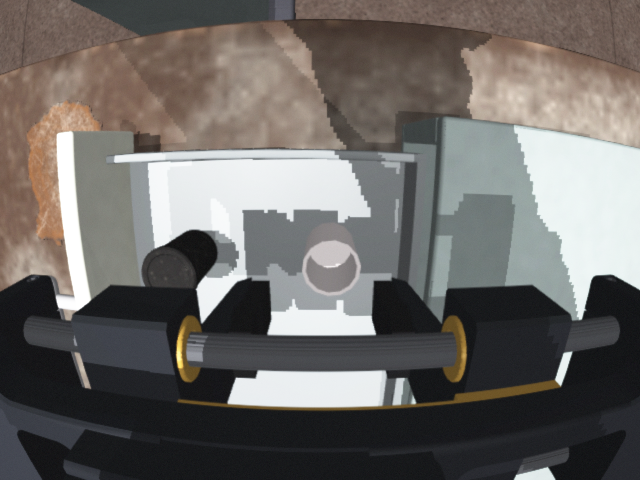

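```bash
python3 - <<'E'
from h import *
m=viewer.camera_model('wrist')
print(onz(m,331,266,.058,True))
E
```

```text
[0.41361917 0.25624719 0.058     ]
```

Request:
move_arm:
  deltas:
    - {"dr":[0,0,0],"dp":[0.2,0.1,-0.05],"gripper":0.5}
    - {"dr":[0,0,0],"dp":[0.4,0,0],"gripper":0.5}
    - {"dr":[0,0,0],"dp":[0.4,0,0],"gripper":0.5}
    - {"dr":[0,0,0],"dp":[0.3,0,0],"gripper":0.5}
    - {"dr":[0,0,0],"dp":[0,0,0],"gripper":0}
    - {"dr":[0,0,0],"dp":[0,0,0],"gripper":0}
    - {"dr":[0,0,0],"dp":[0,0,0],"gripper":0}
    - {"dr":[0,0,0],"dp":[0,0,0],"gripper":0}
  force: 12

```text
t: 7.55
ee_pos: [0.4148, 0.2585, 0.034]
tcp_rot: [-0.0, 0.707, 0.001, 0.708]
wrist_force: [-0.2, 0.0, -0.5]
opening: 0.0305
```

Request:
move_arm:
  deltas:
    - {"dr":[0,0,0],"dp":[-0.6,0,0],"gripper":0}
    - {"dr":[0,0,0],"dp":[-0.9,0,0],"gripper":0}
    - {"dr":[0,0,0],"dp":[-0.9,0,0],"gripper":0}
    - {"dr":[0,0,0],"dp":[-0.4,-0.6,0.2],"gripper":0}
    - {"dr":[0,0,0],"dp":[0,-0.9,0.2],"gripper":0}
    - {"dr":[0,0,0],"dp":[0,-0.9,0.2],"gripper":0}
    - {"dr":[0,0,0],"dp":[0,-0.9,0.2],"gripper":0}
    - {"dr":[0,0,0],"dp":[0,-0.9,0.2],"gripper":0}
    - {"dr":[0,0,0],"dp":[0,-0.9,0.2],"gripper":0}
    - {"dr":[0,0,0],"dp":[0,-0.9,0.2],"gripper":0}
    - {"dr":[0,0,0],"dp":[0,-0.9,0.2],"gripper":0}
    - {"dr":[0,0,0],"dp":[0,-0.9,0.2],"gripper":0}

```text
t: 8.75
ee_pos: [0.5052, -0.1336, 0.1738]
tcp_rot: [-0.001, 0.707, 0.001, 0.708]
wrist_force: [0.8, 0.5, -0.1]
opening: 0.0307
```

```bash
python3 - <<'E'
from h import *
grab('wrist','w5.png');print(observe()['joints'])
plan([.53,-.32,.052],np.pi/2)
E
```

```text
[ 0.14785243  0.4087124   0.04835775  1.92925417 -0.01979153  0.79961018
  1.77022871]
t 8.8 grasp now [ 0.506  -0.1428  0.193 ] open 0.0308 F [ 0.5 -6.5  0.3]
 turn units [-0.06  0.03  0.06] | shift in CURRENT tool [ 2.841 -3.522  0.491] | shift in TARGET tool (turn first) [ 2.819 -3.541  0.478] yaw 89.6
```

View pics/w5.png

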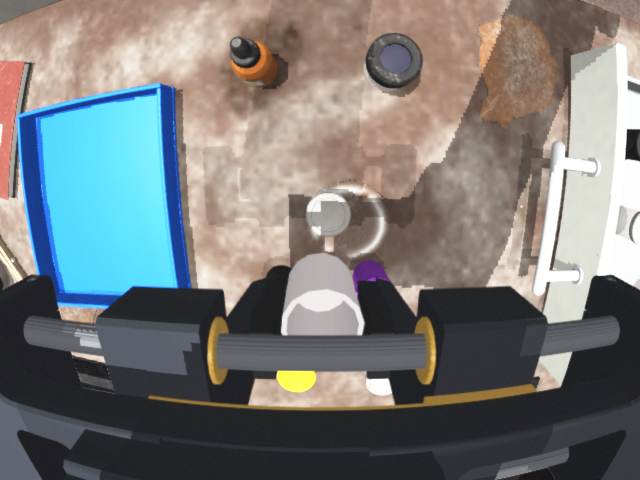

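Request:
move_arm:
  deltas:
    - {"dr":[0,0,0],"dp":[0,-0.9,0.1],"gripper":0}
    - {"dr":[0,0,0],"dp":[0,-0.9,0.1],"gripper":0}
    - {"dr":[0,0,0],"dp":[0,-0.9,0.1],"gripper":0}
    - {"dr":[0,0,0],"dp":[0,-0.8,0.1],"gripper":0}
    - {"dr":[0,0,0],"dp":[0.8,0,0],"gripper":0}
    - {"dr":[0,0,0],"dp":[0.8,0,0],"gripper":0}
    - {"dr":[0,0,0],"dp":[0.6,0,0],"gripper":0}
    - {"dr":[0,0,0],"dp":[0.4,0,0],"gripper":0}
    - {"dr":[0,0,0],"dp":[0,0,0],"gripper":0}

```text
t: 9.7
ee_pos: [0.5234, -0.3053, 0.0407]
tcp_rot: [0.0, 0.709, 0.002, 0.706]
wrist_force: [-0.6, 0.4, 1.0]
opening: 0.0305
```

```bash
python3 - <<'E'
from h import *
plan([.53,-.32,.048],np.pi/2)
E
```

```text
t 9.7 grasp now [ 0.5235 -0.3053  0.0594] open 0.0305 F [-0.6  0.4  1. ]
 turn units [ 0.02 -0.04 -0.02] | shift in CURRENT tool [ 0.227 -0.295  0.132] | shift in TARGET tool (turn first) [ 0.228 -0.294  0.132] yaw 90.1
```

Request:
move_arm:
  deltas:
    - {"dr":[0,0,0],"dp":[0,-0.3,0.1],"gripper":0}
    - {"dr":[0,0,0],"dp":[0.2,0,0],"gripper":0}
    - {"dr":[0,0,0],"dp":[0,0,0],"gripper":0}
    - {"dr":[0,0,0],"dp":[0,0,0],"gripper":0.55}
    - {"dr":[0,0,0],"dp":[0,0,0],"gripper":0.55}
    - {"dr":[0,0,0],"dp":[0,0,0],"gripper":0.55}
    - {"dr":[0,0,0],"dp":[-0.5,0,0],"gripper":0.55}
    - {"dr":[0,0,0],"dp":[-0.9,0,0],"gripper":0.55}
    - {"dr":[0,0,0],"dp":[-0.9,0,0],"gripper":0.55}
    - {"dr":[0,0,0],"dp":[-0.9,0,0],"gripper":0.55}
    - {"dr":[0,0,0],"dp":[-0.6,0.4,0],"gripper":0.5}
    - {"dr":[0,0,0],"dp":[0,0.9,0],"gripper":0.5}

```text
t: 10.9
ee_pos: [0.532, -0.2613, 0.2284]
tcp_rot: [-0.001, 0.704, -0.004, 0.71]
wrist_force: [0.8, 0.1, -0.3]
opening: 0.0443
```

```bash
python3 - <<'E'
from h import *
grab('wrist','w6.png')
plan([.579,.253,.15],np.pi/2)
E
```

```text
t 10.95 grasp now [ 0.5323 -0.2485  0.2443] open 0.044 F [ 0.4  7.4 -1.6]
 turn units [ 0.07  0.04 -0.03] | shift in CURRENT tool [ 1.926 10.015  0.995] | shift in TARGET tool (turn first) [ 1.887 10.028  0.932] yaw 90.4
```

View pics/w6.png

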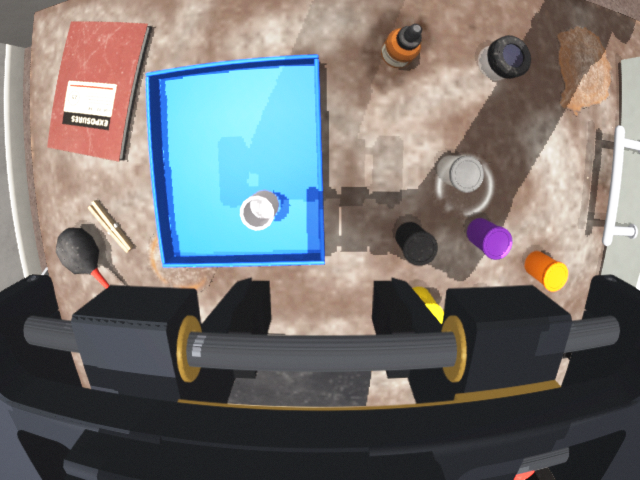

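Request:
move_arm:
  deltas:
    - {"dr":[0,0,0],"dp":[0,0.9,0],"gripper":0.5}
    - {"dr":[0,0,0],"dp":[0,0.9,0],"gripper":0.5}
    - {"dr":[0,0,0],"dp":[0,0.9,0],"gripper":0.5}
    - {"dr":[0,0,0],"dp":[0,0.9,0],"gripper":0.5}
    - {"dr":[0,0,0],"dp":[0,0.9,0],"gripper":0.5}
    - {"dr":[0,0,0],"dp":[0,0.9,0.1],"gripper":0.5}
    - {"dr":[0,0,0],"dp":[0,0.9,0.1],"gripper":0.5}
    - {"dr":[0,0,0],"dp":[0,0.9,0.2],"gripper":0.5}
    - {"dr":[0,0,0],"dp":[0.3,0.9,0.2],"gripper":0.5}
    - {"dr":[0,0,0],"dp":[0.6,0.9,0.2],"gripper":0.5}
    - {"dr":[0,0,0],"dp":[0.6,0.6,0.1],"gripper":0.5}
    - {"dr":[0,0,0],"dp":[0.5,0,0],"gripper":0.5}

```text
t: 12.15
ee_pos: [0.5719, 0.226, 0.1242]
tcp_rot: [-0.002, 0.707, 0.005, 0.707]
wrist_force: [0.5, -0.1, 0.2]
opening: 0.0441
```

```bash
python3 - <<'E'
from h import *
grab('wrist','w7.png')
plan([.579,.253,.05],np.pi/2)
E
```

```text
t 12.2 grasp now [0.5697 0.2217 0.1388] open 0.0435 F [-1.4 -1.1 -2.5]
 turn units [ 0.07 -0.06  0.01] | shift in CURRENT tool [1.774 0.626 0.205] | shift in TARGET tool (turn first) [1.776 0.626 0.188] yaw 90.4
```

View pics/w7.png

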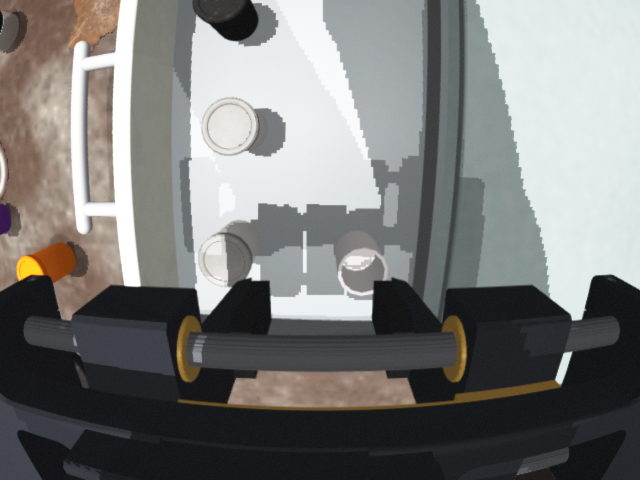

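```bash
python3 - <<'E'
from h import *
m=viewer.camera_model('wrist')
print(onz(m,362,271,.058,True),onz(m,228,259,.065,True))
E
```

```text
[0.57735071 0.24642502 0.058     ] [0.56831976 0.16799084 0.065     ]
```

Request:
move_arm:
  deltas:
    - {"dr":[0,0,0],"dp":[0.3,0.5,0.1],"gripper":0.5}
    - {"dr":[0,0,0],"dp":[0.3,0,0],"gripper":0.5}
    - {"dr":[0,0,0],"dp":[0,0,0],"gripper":0.5}
    - {"dr":[0,0,0],"dp":[0,0,0],"gripper":0.5}

```text
t: 12.6
ee_pos: [0.5782, 0.2426, 0.096]
tcp_rot: [-0.001, 0.707, -0.0, 0.707]
wrist_force: [1.3, 0.7, -0.4]
opening: 0.0441
```

```bash
python3 - <<'E'
from h import *
grab('wrist','w8.png')
plan([.579,.25,.05],np.pi/2)
E
```

```text
t 12.65 grasp now [0.5786 0.2428 0.1152] open 0.0436 F [0.6 0.4 0.6]
 turn units [0.01 0.01 0.01] | shift in CURRENT tool [1.304 0.145 0.007] | shift in TARGET tool (turn first) [1.304 0.144 0.008] yaw 90.0
```

View pics/w8.png

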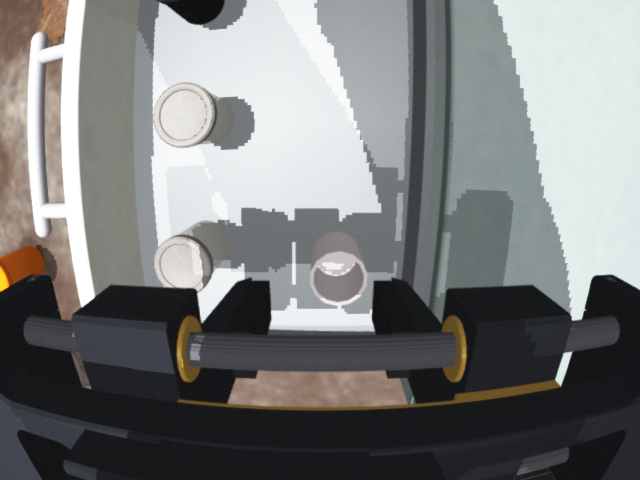

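Request:
move_arm:
  deltas:
    - {"dr":[0,0,0],"dp":[0.2,0.2,0.05],"gripper":0.5}
    - {"dr":[0,0,0],"dp":[0.4,0,0],"gripper":0.5}
    - {"dr":[0,0,0],"dp":[0.4,0,0],"gripper":0.5}
    - {"dr":[0,0,0],"dp":[0.3,0,0],"gripper":0.5}
    - {"dr":[0,0,0],"dp":[0,0,0],"gripper":0}
    - {"dr":[0,0,0],"dp":[0,0,0],"gripper":0}
    - {"dr":[0,0,0],"dp":[0,0,0],"gripper":0}
    - {"dr":[0,0,0],"dp":[0,0,0],"gripper":0}

```text
t: 13.45
ee_pos: [0.5813, 0.2547, 0.0317]
tcp_rot: [-0.0, 0.707, 0.001, 0.708]
wrist_force: [-0.4, 0.8, -0.2]
opening: 0.0308
```

Request:
move_arm:
  deltas:
    - {"dr":[0,0,0],"dp":[-0.6,0,0],"gripper":0}
    - {"dr":[0,0,0],"dp":[-0.9,0,0],"gripper":0}
    - {"dr":[0,0,0],"dp":[-0.9,0,0],"gripper":0}
    - {"dr":[0,0,0],"dp":[-0.5,-0.6,-0.2],"gripper":0}
    - {"dr":[0,0,0],"dp":[0,-0.9,-0.2],"gripper":0}
    - {"dr":[0,0,0],"dp":[0,-0.9,-0.2],"gripper":0}
    - {"dr":[0,0,0],"dp":[0,-0.9,-0.2],"gripper":0}
    - {"dr":[0,0,0],"dp":[0,-0.9,-0.2],"gripper":0}
    - {"dr":[0,0,0],"dp":[0,-0.9,-0.2],"gripper":0}
    - {"dr":[0,0,0],"dp":[0,-0.9,-0.2],"gripper":0}
    - {"dr":[0,0,0],"dp":[0,-0.9,-0.2],"gripper":0}
    - {"dr":[0,0,0],"dp":[0,-0.9,-0.2],"gripper":0}

```text
t: 14.65
ee_pos: [0.4912, -0.1376, 0.1766]
tcp_rot: [-0.001, 0.706, 0.001, 0.708]
wrist_force: [0.6, -0.9, -0.1]
opening: 0.0304
```

Request:
move_arm:
  deltas:
    - {"dr":[0,0,0],"dp":[0,-0.9,-0.2],"gripper":0}
    - {"dr":[0,0,0],"dp":[0,-0.9,-0.2],"gripper":0}
    - {"dr":[0,0,0],"dp":[0,-0.9,-0.2],"gripper":0}
    - {"dr":[0,0,0],"dp":[0,-0.9,0],"gripper":0}
    - {"dr":[0,0,0],"dp":[0,0,0],"gripper":0}

```text
t: 15.15
ee_pos: [0.4602, -0.3235, 0.1769]
tcp_rot: [0.001, 0.707, -0.004, 0.708]
wrist_force: [-0.0, 0.2, 0.5]
opening: 0.0306
```

```bash
python3 - <<'E'
from h import *
grab('wrist','w9.png')
plan([.45,-.32,.047],np.pi/2)
E
```

```text
t 15.2 grasp now [ 0.4611 -0.3195  0.1952] open 0.0304 F [-0.7  0.7  0. ]
 turn units [-0.03  0.01  0.02] | shift in CURRENT tool [ 2.963 -0.004 -0.225] | shift in TARGET tool (turn first) [ 2.963 -0.01  -0.222] yaw 89.8
```

View pics/w9.png

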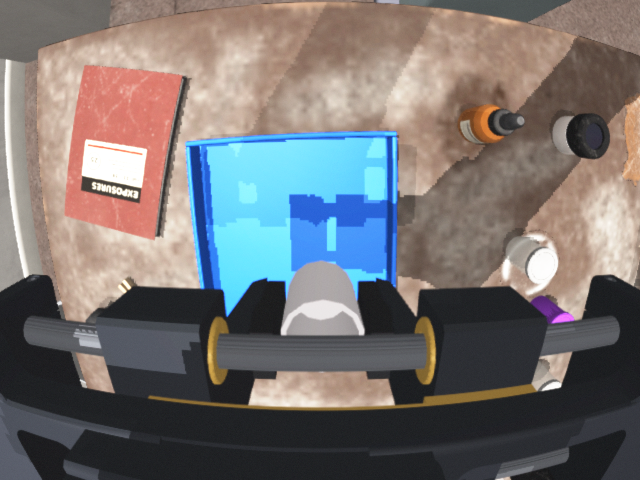

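Request:
move_arm:
  deltas:
    - {"dr":[0,0,0],"dp":[0.8,0,-0.2],"gripper":0}
    - {"dr":[0,0,0],"dp":[0.8,0,0],"gripper":0}
    - {"dr":[0,0,0],"dp":[0.8,0,0],"gripper":0}
    - {"dr":[0,0,0],"dp":[0.5,0,0],"gripper":0}
    - {"dr":[0,0,0],"dp":[0,0,0],"gripper":0}
    - {"dr":[0,0,0],"dp":[0,0,0],"gripper":0.55}
    - {"dr":[0,0,0],"dp":[0,0,0],"gripper":0.55}
    - {"dr":[0,0,0],"dp":[0,0,0],"gripper":0.55}
    - {"dr":[0,0,0],"dp":[-0.5,0,0],"gripper":0.55}
    - {"dr":[0,0,0],"dp":[-0.9,0,0],"gripper":0.55}
    - {"dr":[0,0,0],"dp":[-0.9,0,0],"gripper":0.55}
    - {"dr":[0,0,0],"dp":[-0.8,0.5,0],"gripper":0.55}

```text
t: 16.4
ee_pos: [0.4519, -0.2942, 0.1894]
tcp_rot: [-0.0, 0.706, -0.002, 0.708]
wrist_force: [0.7, 0.6, 1.5]
opening: 0.0486
```

Request:
move_arm:
  deltas:
    - {"dr":[0,0,0],"dp":[-0.5,0.8,0.0],"gripper":0.55}
    - {"dr":[0,0,0],"dp":[0,0.8,0.0],"gripper":0.55}
    - {"dr":[0,0,0],"dp":[0,0.8,0.0],"gripper":0.55}
    - {"dr":[0,0,0],"dp":[0,0,0],"gripper":0.55}

```text
t: 16.8
ee_pos: [0.4522, -0.1654, 0.2121]
tcp_rot: [-0.003, 0.706, 0.004, 0.708]
wrist_force: [-0.3, -1.0, -0.9]
opening: 0.0486
```

```bash
python3 - <<'E'
from h import *
grab('wrist','w10.png')
plan([.492,-.129,.04],np.pi/2)
E
```

```text
t 16.85 grasp now [ 0.4521 -0.1685  0.2307] open 0.0486 F [-0.4 -1.   0.5]
 turn units [ 0.07  0.02 -0.  ] | shift in CURRENT tool [3.816 0.784 0.795] | shift in TARGET tool (turn first) [3.814 0.79  0.797] yaw 90.4
```

View pics/w10.png

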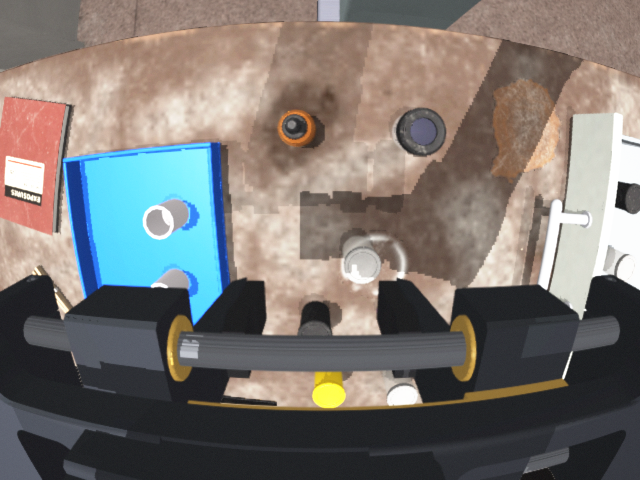

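```bash
python3 - <<'E'
from h import *
z=np.load('pics/w10.png.npz');m=dict(mtx=z['K'],R=z['R'],t=z['t'])
print(onz(m,363,264,.051,True))
E
```

```text
[ 0.48992927 -0.12775413  0.051     ]
```

Request:
move_arm:
  deltas:
    - {"dr":[0,0,0],"dp":[0.5,0.4,0.4],"gripper":0.55}
    - {"dr":[0,0,0],"dp":[0.8,0.4,0.4],"gripper":0.55}
    - {"dr":[0,0,0],"dp":[0.8,0,0],"gripper":0.55}
    - {"dr":[0,0,0],"dp":[0.3,0,0],"gripper":0.55}
    - {"dr":[0,0,0],"dp":[0,0,0],"gripper":0.55}
    - {"dr":[0,0,0],"dp":[0,0,0],"gripper":0.55}

```text
t: 17.45
ee_pos: [0.492, -0.1322, 0.0915]
tcp_rot: [-0.001, 0.707, -0.0, 0.707]
wrist_force: [0.9, 0.6, 0.8]
opening: 0.0484
```

```bash
python3 - <<'E'
from h import *
grab('wrist','w11.png')
plan([.492,-.129,.04],np.pi/2)
E
```

```text
t 17.5 grasp now [ 0.4924 -0.1321  0.1107] open 0.0485 F [0.  0.8 0. ]
 turn units [0.01 0.02 0.01] | shift in CURRENT tool [ 1.415  0.063 -0.012] | shift in TARGET tool (turn first) [ 1.415  0.062 -0.009] yaw 90.0
```

View pics/w11.png

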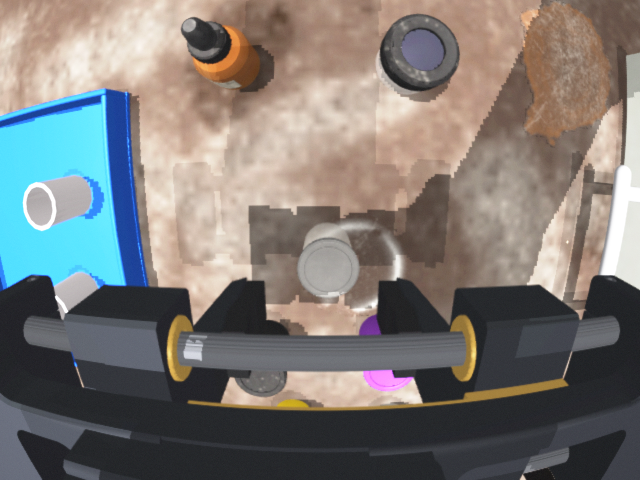

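Request:
move_arm:
  deltas:
    - {"dr":[0,0,0],"dp":[0.5,0.06,0],"gripper":0.55}
    - {"dr":[0,0,0],"dp":[0.5,0,0],"gripper":0.55}
    - {"dr":[0,0,0],"dp":[0.4,0,0],"gripper":0.55}
    - {"dr":[0,0,0],"dp":[0,0,0],"gripper":0.55}
    - {"dr":[0,0,0],"dp":[0,0,0],"gripper":0}
    - {"dr":[0,0,0],"dp":[0,0,0],"gripper":0}
    - {"dr":[0,0,0],"dp":[0,0,0],"gripper":0}
    - {"dr":[0,0,0],"dp":[0,0,0],"gripper":0}
  force: 15

```text
t: 18.3
ee_pos: [0.4928, -0.1283, 0.0222]
tcp_rot: [-0.001, 0.706, 0.0, 0.708]
wrist_force: [-1.0, -0.6, 7.8]
opening: 0.0308
```

Request:
move_arm:
  deltas:
    - {"dr":[0,0,0],"dp":[-0.6,0,0],"gripper":0}
    - {"dr":[0,0,0],"dp":[-0.9,0,0],"gripper":0}
    - {"dr":[0,0,0],"dp":[-0.9,0,0],"gripper":0}
    - {"dr":[0,0,0],"dp":[-0.2,0.9,-0.2],"gripper":0}
    - {"dr":[0,0,0],"dp":[0,0.9,-0.2],"gripper":0}
    - {"dr":[0,0,0],"dp":[0,0.9,-0.2],"gripper":0}
    - {"dr":[0,0,0],"dp":[0,0.9,-0.2],"gripper":0}
    - {"dr":[0,0,0],"dp":[0,0.9,-0.2],"gripper":0}
    - {"dr":[0,0,0],"dp":[0,0.9,-0.2],"gripper":0}
    - {"dr":[0,0,0],"dp":[0,0.9,-0.2],"gripper":0}
    - {"dr":[0,0,0],"dp":[0,0.9,-0.2],"gripper":0}
    - {"dr":[0,0,0],"dp":[0,0.4,0],"gripper":0}

```text
t: 19.5
ee_pos: [0.4087, 0.2567, 0.1515]
tcp_rot: [-0.002, 0.707, 0.004, 0.707]
wrist_force: [0.2, -1.0, 0.4]
opening: 0.0309
```

Request:
move_arm:
  deltas:
    - {"dr":[0,0,0],"dp":[0,0,0],"gripper":0}
    - {"dr":[0,0,0],"dp":[0,0,0],"gripper":0}

```text
t: 19.7
ee_pos: [0.4106, 0.2514, 0.1509]
tcp_rot: [-0.001, 0.707, 0.001, 0.707]
wrist_force: [0.6, -1.3, 0.0]
opening: 0.0309
```

```bash
python3 - <<'E'
from h import *
grab('wrist','w12.png')
plan([.415,.252,.056],np.pi/2)
E
```

```text
t 19.75 grasp now [0.4109 0.2506 0.1695] open 0.0306 F [-0.4 -0.9 -0.8]
 turn units [0.01 0.   0.01] | shift in CURRENT tool [2.271 0.031 0.083] | shift in TARGET tool (turn first) [2.271 0.029 0.083] yaw 90.1
```

View pics/w12.png

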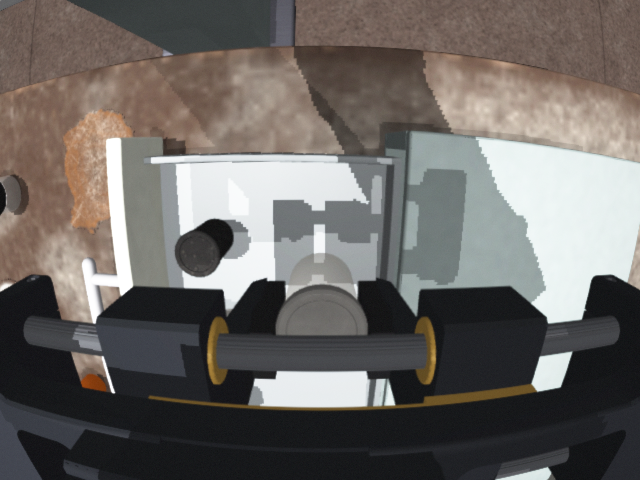

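Request:
move_arm:
  deltas:
    - {"dr":[0,0,0],"dp":[0.6,0,0.08],"gripper":0}
    - {"dr":[0,0,0],"dp":[0.7,0,0],"gripper":0}
    - {"dr":[0,0,0],"dp":[0.6,0,0],"gripper":0}
    - {"dr":[0,0,0],"dp":[0.33,0,0],"gripper":0}
    - {"dr":[0,0,0],"dp":[0,0,0],"gripper":0}
    - {"dr":[0,0,0],"dp":[0,0,0],"gripper":0.5}
    - {"dr":[0,0,0],"dp":[0,0,0],"gripper":0.5}
    - {"dr":[0,0,0],"dp":[0,0,0],"gripper":0.5}
    - {"dr":[0,0,0],"dp":[-0.4,0,0],"gripper":0.5}
    - {"dr":[0,0,0],"dp":[-0.9,0,0],"gripper":0.5}
    - {"dr":[0,0,0],"dp":[-0.9,0,0],"gripper":0.5}
    - {"dr":[0,0,0],"dp":[-0.9,0,0.2],"gripper":0.55}

```text
t: 20.95
ee_pos: [0.4235, 0.2519, 0.1966]
tcp_rot: [-0.001, 0.707, 0.001, 0.707]
wrist_force: [0.5, 1.2, 0.3]
opening: 0.0485
```

Request:
move_arm:
  deltas:
    - {"dr":[0,0,0],"dp":[-0.4,-0.9,0.3],"gripper":0.55}
    - {"dr":[0,0,0],"dp":[0,-0.9,0.3],"gripper":0.55}
    - {"dr":[0,0,0],"dp":[0,-0.9,0.3],"gripper":0.55}
    - {"dr":[0,0,0],"dp":[0,-0.9,0.3],"gripper":0.55}
    - {"dr":[0,0,0],"dp":[0,-0.9,0.3],"gripper":0.55}
    - {"dr":[0,0,0],"dp":[0,-0.9,0.3],"gripper":0.55}
    - {"dr":[0,0,0],"dp":[0,-0.9,0.2],"gripper":0.55}
    - {"dr":[0,0,0],"dp":[0,-0.9,0],"gripper":0.55}
    - {"dr":[0,0,0],"dp":[0,0,0],"gripper":0.55}
    - {"dr":[0,0,0],"dp":[0,0,0],"gripper":0.55}

```text
t: 21.95
ee_pos: [0.5248, -0.1073, 0.2142]
tcp_rot: [0.0, 0.707, -0.0, 0.707]
wrist_force: [-0.1, 0.4, -0.4]
opening: 0.0487
```

```bash
python3 - <<'E'
from h import *
grab('wrist','w13.png');grab('scene','s13.png')
a=cv2.imread('pics/s13.png')[130:360,190:470];cv2.imwrite('pics/s13z.png',cv2.resize(a,None,fx=2.6,fy=2.6,interpolation=3))
plan([.563,-.169,.04],np.pi/2)
E
```

```text
t 22.05 grasp now [ 0.5251 -0.1048  0.2327] open 0.0484 F [ 0.2 -0.7  0.5]
 turn units [ 0.04  0.   -0.01] | shift in CURRENT tool [ 3.854 -1.29   0.751] | shift in TARGET tool (turn first) [ 3.855 -1.284  0.759] yaw 90.2
```

View pics/w13.png

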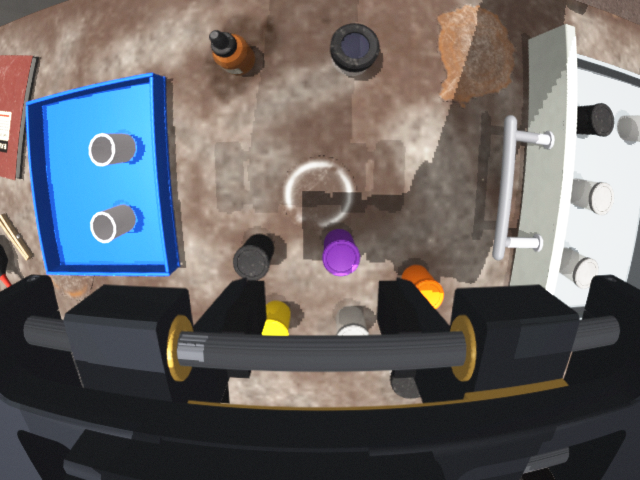

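View pics/s13z.png

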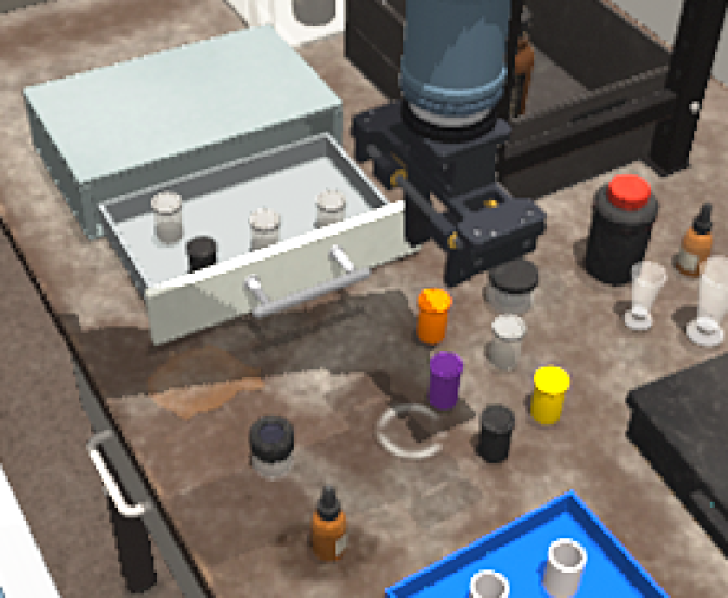

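Request:
move_arm:
  deltas:
    - {"dr":[0,0,0],"dp":[0.2,-0.7,0.4],"gripper":0.55}
    - {"dr":[0,0,0],"dp":[0.6,-0.6,0.36],"gripper":0.55}
    - {"dr":[0,0,0],"dp":[0.8,0,0],"gripper":0.55}
    - {"dr":[0,0,0],"dp":[0.8,0,0],"gripper":0.55}
    - {"dr":[0,0,0],"dp":[0,0,0],"gripper":0.55}
    - {"dr":[0,0,0],"dp":[0,0,0],"gripper":0.55}

```text
t: 22.65
ee_pos: [0.5634, -0.1697, 0.0942]
tcp_rot: [-0.001, 0.707, 0.002, 0.707]
wrist_force: [0.0, -0.7, -0.5]
opening: 0.0484
```

```bash
python3 - <<'E'
from h import *
grab('wrist','w14.png')
plan([.563,-.169,.04],np.pi/2)
E
```

```text
t 22.7 grasp now [ 0.5644 -0.1704  0.1142] open 0.0485 F [ 0.9 -0.5  0.5]
 turn units [0.04 0.02 0.  ] | shift in CURRENT tool [ 1.484  0.028 -0.033] | shift in TARGET tool (turn first) [ 1.484  0.027 -0.03 ] yaw 90.2
```

View pics/w14.png

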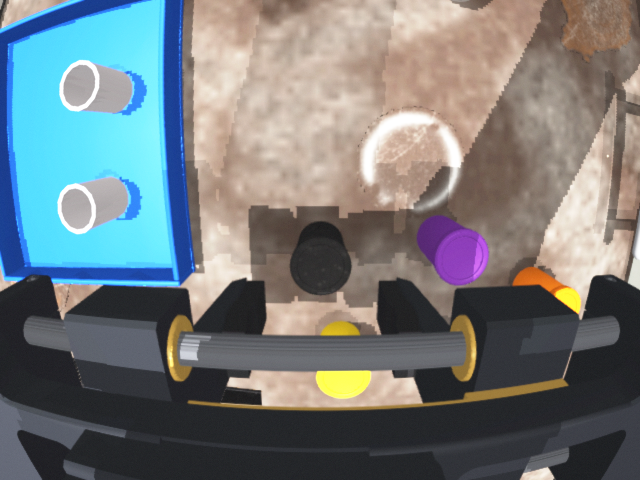

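Request:
move_arm:
  deltas:
    - {"dr":[0,0,0],"dp":[0.5,0,-0.05],"gripper":0.55}
    - {"dr":[0,0,0],"dp":[0.5,0,0],"gripper":0.55}
    - {"dr":[0,0,0],"dp":[0.45,0,0],"gripper":0.55}
    - {"dr":[0,0,0],"dp":[0,0,0],"gripper":0.55}
    - {"dr":[0,0,0],"dp":[0,0,0],"gripper":0}
    - {"dr":[0,0,0],"dp":[0,0,0],"gripper":0}
    - {"dr":[0,0,0],"dp":[0,0,0],"gripper":0}
    - {"dr":[0,0,0],"dp":[0,0,0],"gripper":0}

```text
t: 23.5
ee_pos: [0.5623, -0.1711, 0.0229]
tcp_rot: [-0.001, 0.706, 0.001, 0.708]
wrist_force: [0.0, 1.8, 6.5]
opening: 0.031
```

Request:
move_arm:
  deltas:
    - {"dr":[0,0,0],"dp":[-0.6,0,0],"gripper":0}
    - {"dr":[0,0,0],"dp":[-0.9,0,0],"gripper":0}
    - {"dr":[0,0,0],"dp":[-0.9,0,0],"gripper":0}
    - {"dr":[0,0,0],"dp":[-0.3,0.8,-0.1],"gripper":0}
    - {"dr":[0,0,0],"dp":[0,0.9,-0.1],"gripper":0}
    - {"dr":[0,0,0],"dp":[0,0.9,-0.1],"gripper":0}
    - {"dr":[0,0,0],"dp":[0,0.9,-0.2],"gripper":0}
    - {"dr":[0,0,0],"dp":[0,0.9,-0.2],"gripper":0}
    - {"dr":[0,0,0],"dp":[0,0.9,-0.2],"gripper":0}
    - {"dr":[0,0,0],"dp":[0,0.9,-0.2],"gripper":0}
    - {"dr":[0,0,0],"dp":[0,0.9,-0.2],"gripper":0}
    - {"dr":[0,0,0],"dp":[0,0.9,0],"gripper":0}

```text
t: 24.7
ee_pos: [0.4933, 0.23, 0.1566]
tcp_rot: [-0.001, 0.707, 0.001, 0.707]
wrist_force: [0.9, -0.4, -0.5]
opening: 0.0308
```

Request:
move_arm:
  deltas:
    - {"dr":[0,0,0],"dp":[0,0.4,0],"gripper":0}
    - {"dr":[0,0,0],"dp":[0,0,0],"gripper":0}
    - {"dr":[0,0,0],"dp":[0,0,0],"gripper":0}

```text
t: 25.0
ee_pos: [0.4947, 0.2477, 0.1562]
tcp_rot: [-0.001, 0.707, 0.001, 0.707]
wrist_force: [-0.8, -0.3, -0.4]
opening: 0.0306
```

```bash
python3 - <<'E'
from h import *
grab('wrist','w15.png')
plan([.496,.252,.056],np.pi/2)
E
```

```text
t 25.05 grasp now [0.495  0.2468 0.1749] open 0.0302 F [-0.9  0.1 -0.4]
 turn units [ 0.01 -0.    0.01] | shift in CURRENT tool [2.378 0.108 0.021] | shift in TARGET tool (turn first) [2.378 0.105 0.021] yaw 90.0
```

View pics/w15.png

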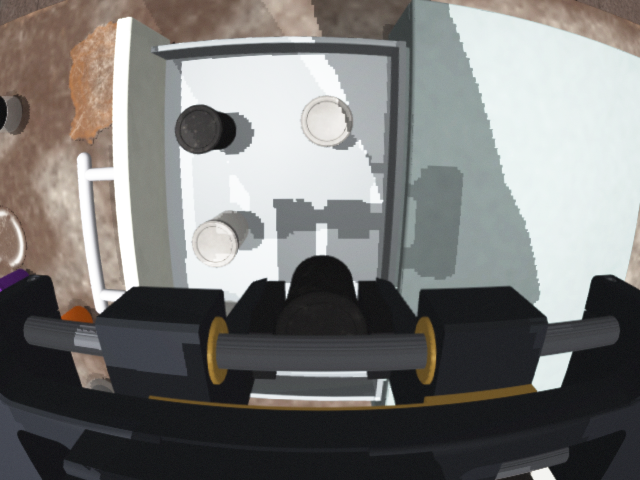

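Request:
move_arm:
  deltas:
    - {"dr":[0,0,0],"dp":[0.6,0.1,0.02],"gripper":0}
    - {"dr":[0,0,0],"dp":[0.7,0,0],"gripper":0}
    - {"dr":[0,0,0],"dp":[0.7,0,0],"gripper":0}
    - {"dr":[0,0,0],"dp":[0.33,0,0],"gripper":0}
    - {"dr":[0,0,0],"dp":[0,0,0],"gripper":0}
    - {"dr":[0,0,0],"dp":[0,0,0],"gripper":0.5}
    - {"dr":[0,0,0],"dp":[0,0,0],"gripper":0.5}
    - {"dr":[0,0,0],"dp":[0,0,0],"gripper":0.5}
    - {"dr":[0,0,0],"dp":[-0.4,0,0],"gripper":0.5}
    - {"dr":[0,0,0],"dp":[-0.9,0,0],"gripper":0.5}
    - {"dr":[0,0,0],"dp":[-0.9,0,0],"gripper":0.5}
    - {"dr":[0,0,0],"dp":[-0.9,0,0],"gripper":0.55}

```text
t: 26.25
ee_pos: [0.4956, 0.2533, 0.1972]
tcp_rot: [-0.001, 0.707, 0.001, 0.707]
wrist_force: [0.8, 0.1, 0.2]
opening: 0.0482
```

Request:
move_arm:
  deltas:
    - {"dr":[0,0,0],"dp":[-0.4,-0.8,0.2],"gripper":0.55}
    - {"dr":[0,0,0],"dp":[0,-0.8,0.3],"gripper":0.55}
    - {"dr":[0,0,0],"dp":[0,-0.8,0.3],"gripper":0.55}
    - {"dr":[0,0,0],"dp":[0,-0.8,0.3],"gripper":0.55}
    - {"dr":[0,0,0],"dp":[0,-0.8,0.3],"gripper":0.55}
    - {"dr":[0,0,0],"dp":[0,-0.8,0.3],"gripper":0.55}
    - {"dr":[0,0,0],"dp":[0,-0.8,0.3],"gripper":0.55}
    - {"dr":[0,0,0],"dp":[0,-0.7,0],"gripper":0.55}
    - {"dr":[0,0,0],"dp":[0,0,0],"gripper":0.55}
    - {"dr":[0,0,0],"dp":[0,0,0],"gripper":0.55}

```text
t: 27.25
ee_pos: [0.5963, -0.062, 0.2153]
tcp_rot: [-0.0, 0.707, 0.0, 0.707]
wrist_force: [-0.2, 1.6, 0.3]
opening: 0.0483
```

```bash
python3 - <<'E'
from h import *
grab('wrist','w16.png');grab('scene','s16.png')
a=cv2.imread('pics/s16.png')[130:360,190:470];cv2.imwrite('pics/s16z.png',cv2.resize(a,None,fx=2.6,fy=2.6,interpolation=3))
plan([.641,-.077,.04],np.pi/2)
E
```

```text
t 27.35 grasp now [ 0.5964 -0.0595  0.2338] open 0.0483 F [ 0.3  0.1 -0.5]
 turn units [ 0.04  0.01 -0.01] | shift in CURRENT tool [ 3.876 -0.358  0.887] | shift in TARGET tool (turn first) [ 3.876 -0.35   0.891] yaw 90.2
```

View pics/w16.png

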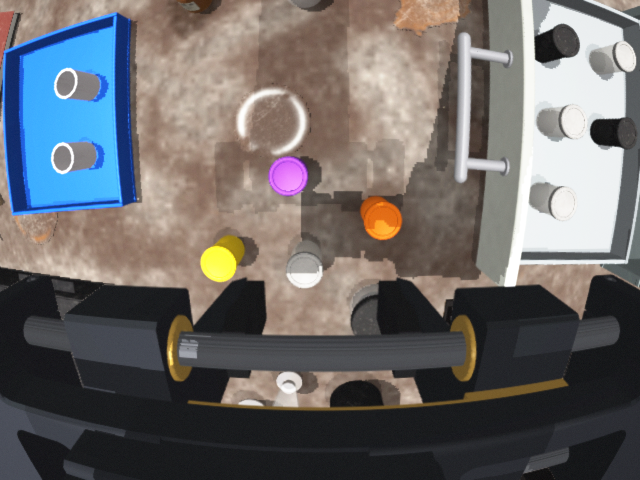

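View pics/s16z.png

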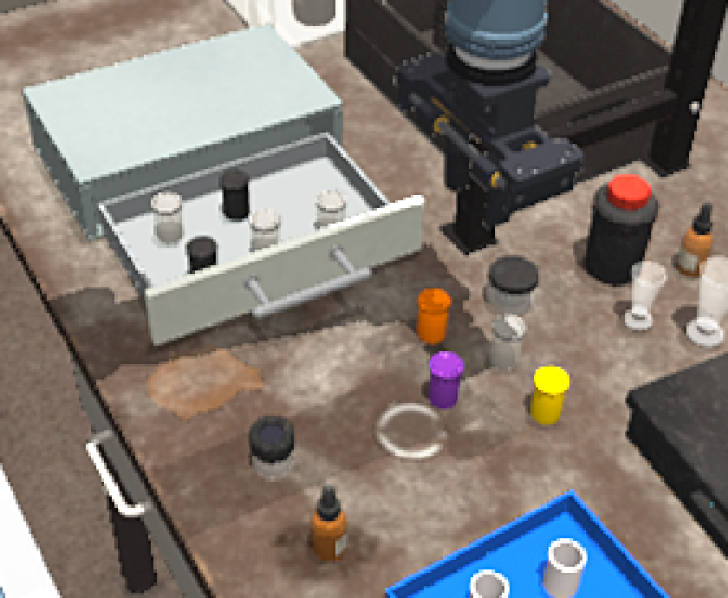

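Request:
move_arm:
  deltas:
    - {"dr":[0,0,0],"dp":[0.2,-0.2,0.45],"gripper":0.55}
    - {"dr":[0,0,0],"dp":[0.6,-0.15,0.43],"gripper":0.55}
    - {"dr":[0,0,0],"dp":[0.8,0,0],"gripper":0.55}
    - {"dr":[0,0,0],"dp":[0.8,0,0],"gripper":0.55}
    - {"dr":[0,0,0],"dp":[0,0,0],"gripper":0.55}
    - {"dr":[0,0,0],"dp":[0,0,0],"gripper":0.55}

```text
t: 27.95
ee_pos: [0.6405, -0.0772, 0.0952]
tcp_rot: [-0.001, 0.707, 0.002, 0.707]
wrist_force: [0.3, 0.4, 0.7]
opening: 0.0481
```

```bash
python3 - <<'E'
from h import *
grab('wrist','w17.png')
plan([.641,-.077,.04],np.pi/2)
E
```

```text
t 28.0 grasp now [ 0.6417 -0.0777  0.1153] open 0.0489 F [1.  0.1 0.4]
 turn units [ 0.04  0.02 -0.  ] | shift in CURRENT tool [ 1.507  0.013 -0.018] | shift in TARGET tool (turn first) [ 1.507  0.014 -0.014] yaw 90.2
```

View pics/w17.png

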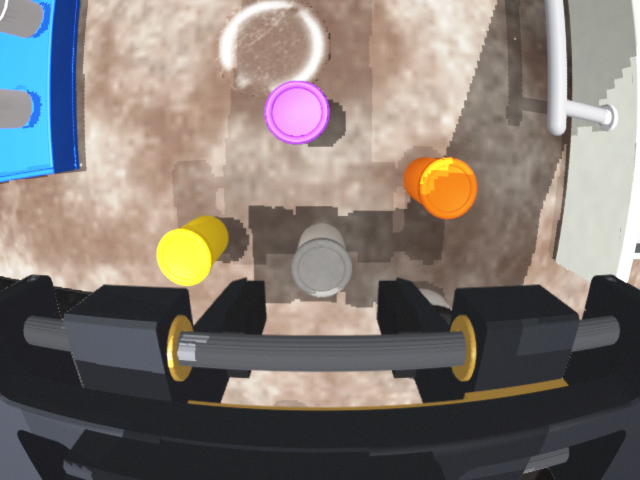

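Request:
move_arm:
  deltas:
    - {"dr":[0,0,0],"dp":[0.5,0,-0.05],"gripper":0.55}
    - {"dr":[0,0,0],"dp":[0.5,0,0],"gripper":0.55}
    - {"dr":[0,0,0],"dp":[0.47,0,0],"gripper":0.55}
    - {"dr":[0,0,0],"dp":[0,0,0],"gripper":0.55}
    - {"dr":[0,0,0],"dp":[0,0,0],"gripper":0}
    - {"dr":[0,0,0],"dp":[0,0,0],"gripper":0}
    - {"dr":[0,0,0],"dp":[0,0,0],"gripper":0}
    - {"dr":[0,0,0],"dp":[0,0,0],"gripper":0}

```text
t: 28.8
ee_pos: [0.6397, -0.0783, 0.0231]
tcp_rot: [-0.001, 0.706, 0.001, 0.708]
wrist_force: [0.8, 1.9, 5.8]
opening: 0.031
```

Request:
move_arm:
  deltas:
    - {"dr":[0,0,0],"dp":[-0.6,0,0],"gripper":0}
    - {"dr":[0,0,0],"dp":[-0.9,0,0],"gripper":0}
    - {"dr":[0,0,0],"dp":[-0.9,0,-0.2],"gripper":0}
    - {"dr":[0,0,0],"dp":[-0.3,0.5,-0.5],"gripper":0}
    - {"dr":[0,0,0],"dp":[0,0.7,-0.5],"gripper":0}
    - {"dr":[0,0,0],"dp":[0,0.9,0],"gripper":0}
    - {"dr":[0,0,0],"dp":[0,0.9,0],"gripper":0}
    - {"dr":[0,0,0],"dp":[0,0.9,0],"gripper":0}
    - {"dr":[0,0,0],"dp":[0,0.9,0],"gripper":0}
    - {"dr":[0,0,0],"dp":[0,0.9,0],"gripper":0}
    - {"dr":[0,0,0],"dp":[0,0.9,0],"gripper":0}
    - {"dr":[0,0,0],"dp":[0,0,0],"gripper":0}

```text
t: 30.0
ee_pos: [0.5753, 0.2603, 0.1566]
tcp_rot: [-0.002, 0.707, 0.006, 0.707]
wrist_force: [-1.1, -0.0, 0.3]
opening: 0.0306
```

Request:
move_arm:
  deltas:
    - {"dr":[0,0,0],"dp":[0,0,0],"gripper":0}
    - {"dr":[0,0,0],"dp":[0,0,0],"gripper":0}

```text
t: 30.2
ee_pos: [0.5776, 0.2492, 0.1563]
tcp_rot: [-0.001, 0.707, -0.0, 0.707]
wrist_force: [-0.4, 0.1, -0.6]
opening: 0.0308
```

```bash
python3 - <<'E'
from h import *
grab('wrist','w18.png')
plan([.577,.252,.056],np.pi/2)
E
```

```text
t 30.25 grasp now [0.5777 0.2489 0.175 ] open 0.0311 F [-0.7 -0.5 -0. ]
 turn units [-0.    0.    0.01] | shift in CURRENT tool [ 2.38   0.065 -0.014] | shift in TARGET tool (turn first) [ 2.38   0.062 -0.013] yaw 90.0
```

View pics/w18.png

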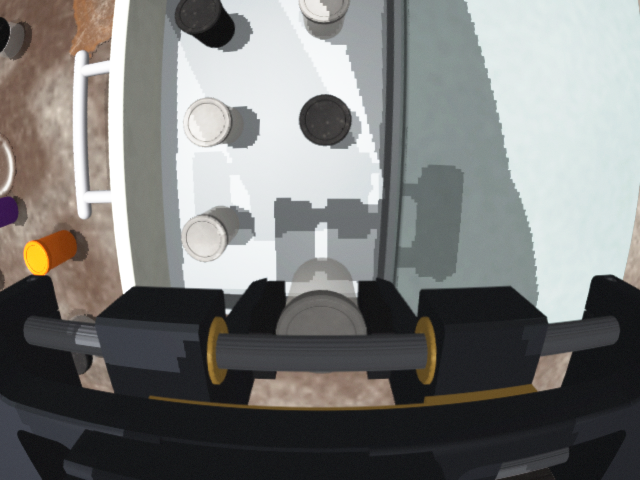

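Request:
move_arm:
  deltas:
    - {"dr":[0,0,0],"dp":[0.6,0.06,0],"gripper":0}
    - {"dr":[0,0,0],"dp":[0.7,0,0],"gripper":0}
    - {"dr":[0,0,0],"dp":[0.7,0,0],"gripper":0}
    - {"dr":[0,0,0],"dp":[0.33,0,0],"gripper":0}
    - {"dr":[0,0,0],"dp":[0,0,0],"gripper":0}
    - {"dr":[0,0,0],"dp":[0,0,0],"gripper":0.5}
    - {"dr":[0,0,0],"dp":[0,0,0],"gripper":0.5}
    - {"dr":[0,0,0],"dp":[0,0,0],"gripper":0.5}
    - {"dr":[0,0,0],"dp":[-0.4,0,0],"gripper":0.5}
    - {"dr":[0,0,0],"dp":[-0.9,0,0],"gripper":0.5}
    - {"dr":[0,0,0],"dp":[-0.9,0,0],"gripper":0.5}
    - {"dr":[0,0,0],"dp":[-0.9,0,-0.2],"gripper":0.4}

```text
t: 31.45
ee_pos: [0.5682, 0.2538, 0.1974]
tcp_rot: [-0.0, 0.706, 0.001, 0.708]
wrist_force: [0.7, 0.9, 0.3]
opening: 0.0382
```

Request:
move_arm:
  deltas:
    - {"dr":[0,0,0],"dp":[0,-0.7,-0.4],"gripper":0.4}
    - {"dr":[0,0,0],"dp":[0,-0.8,-0.4],"gripper":0.4}
    - {"dr":[0,0,0],"dp":[0,-0.8,-0.4],"gripper":0.4}
    - {"dr":[0,0,0],"dp":[0,-0.8,-0.2],"gripper":0.4}
    - {"dr":[0,0,0],"dp":[0,-0.7,0],"gripper":0.4}
    - {"dr":[0,0,0],"dp":[0,0,0],"gripper":0.4}
    - {"dr":[0,0,0],"dp":[0,0,0],"gripper":0.4}

```text
t: 32.15
ee_pos: [0.4981, 0.0636, 0.1956]
tcp_rot: [0.0, 0.707, 0.0, 0.708]
wrist_force: [-0.1, 0.8, 0.3]
opening: 0.0354
```

```bash
python3 - <<'E'
from h import *
grab('wrist','w19.png');grab('scene','s19.png')
a=cv2.imread('pics/s19.png')[130:360,190:470];cv2.imwrite('pics/s19z.png',cv2.resize(a,None,fx=2.6,fy=2.6,interpolation=3))
plan([.495,.061,.055],np.pi/2)
E
```

```text
t 32.25 grasp now [0.4979 0.0654 0.2139] open 0.0356 F [-0.3  0.6  0.2]
 turn units [ 0.04  0.01 -0.01] | shift in CURRENT tool [ 3.178 -0.09  -0.063] | shift in TARGET tool (turn first) [ 3.178 -0.088 -0.059] yaw 90.2
```

View pics/w19.png

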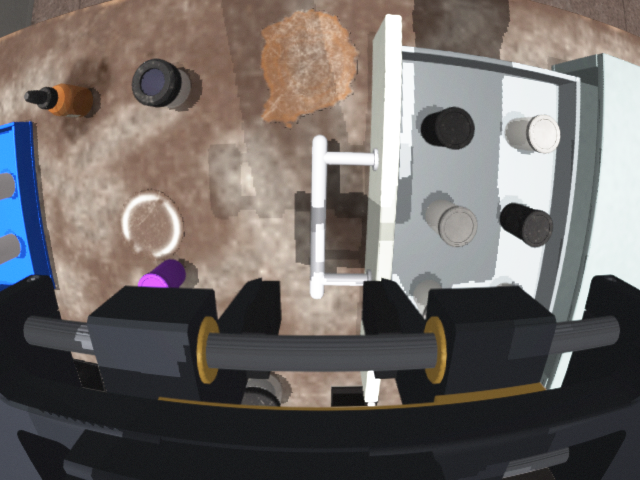

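View pics/s19z.png

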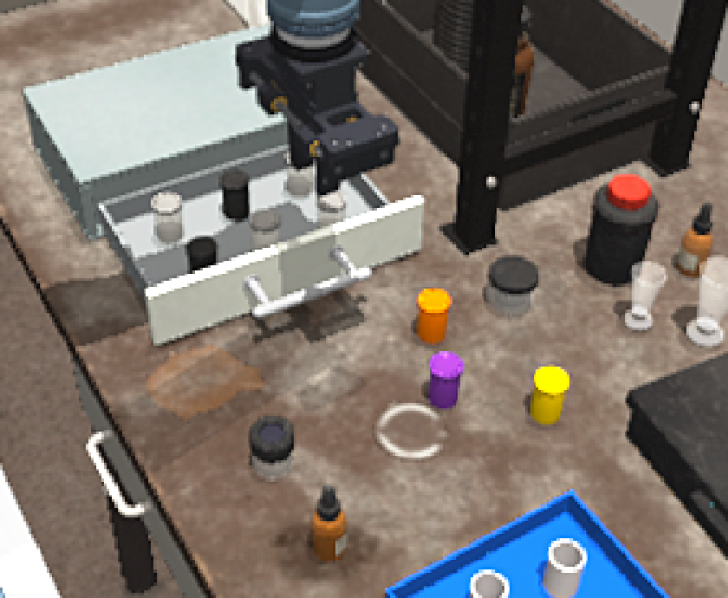

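```bash
python3 - <<'E'
from h import *
m=viewer.camera_model('wrist')
for q in [(318,143),(318,217),(317,290)]: print(np.round(onz(m,*q,.05,True),3))
E
```

```text
[0.432 0.063 0.05 ]
[0.491 0.063 0.05 ]
[0.554 0.063 0.05 ]
```

Request:
move_arm:
  deltas:
    - {"dr":[0,0,0],"dp":[0.8,-0.05,-0.06],"gripper":0.4}
    - {"dr":[0,0,0],"dp":[0.8,0,0],"gripper":0.4}
    - {"dr":[0,0,0],"dp":[0.8,0,0],"gripper":0.4}
    - {"dr":[0,0,0],"dp":[0.4,0,0],"gripper":0.4}
    - {"dr":[0,0,0],"dp":[0.34,0,0],"gripper":0.4}
    - {"dr":[0,0,0],"dp":[0,0,0],"gripper":0.4}
    - {"dr":[0,0,0],"dp":[0,0,0],"gripper":0}
    - {"dr":[0,0,0],"dp":[0,0,0],"gripper":0}
    - {"dr":[0,0,0],"dp":[0,0,0],"gripper":0}
    - {"dr":[0,0,0],"dp":[0,0,0],"gripper":0}

```text
t: 33.25
ee_pos: [0.4955, 0.0617, 0.0387]
tcp_rot: [-0.001, 0.706, 0.001, 0.708]
wrist_force: [-0.4, 0.2, 4.1]
opening: 0.0111
```

Request:
move_arm:
  deltas:
    - {"dr":[0,0,0],"dp":[0,0.1,0],"gripper":0}
    - {"dr":[0,0,0],"dp":[0,0.2,0.01],"gripper":0}
    - {"dr":[0,0,0],"dp":[0,0.3,0.01],"gripper":0}
    - {"dr":[0,0,0],"dp":[0,0.35,0.01],"gripper":0}
    - {"dr":[0,0,0],"dp":[0,0.35,0.01],"gripper":0}
    - {"dr":[0,0,0],"dp":[0,0.35,0.01],"gripper":0}
    - {"dr":[0,0,0],"dp":[0,0.35,0.01],"gripper":0}
    - {"dr":[0,0,0],"dp":[0,0.35,0.01],"gripper":0}
    - {"dr":[0,0,0],"dp":[0,0.35,0.01],"gripper":0}
    - {"dr":[0,0,0],"dp":[0,0.3,0.01],"gripper":0}
    - {"dr":[0,0,0],"dp":[0,0.2,0.01],"gripper":0}
    - {"dr":[0,0,0],"dp":[0,0.1,0],"gripper":0}

```text
t: 34.45
ee_pos: [0.499, 0.2279, 0.0386]
tcp_rot: [-0.001, 0.707, 0.001, 0.707]
wrist_force: [-2.0, -2.0, 10.0]
opening: 0.0115
```

Request:
move_arm:
  deltas:
    - {"dr":[0,0,0],"dp":[0,0.1,0],"gripper":0}
    - {"dr":[0,0,0],"dp":[0,0,0],"gripper":0}
    - {"dr":[0,0,0],"dp":[0,0,0],"gripper":0}

```text
t: 34.75
ee_pos: [0.4992, 0.233, 0.0386]
tcp_rot: [-0.0, 0.707, 0.002, 0.707]
wrist_force: [-3.1, 1.7, 6.7]
opening: 0.0115
```

Push until contact with the cabinet (start was y ≈ .2378; 0.18 from the stop is ≈ .241).

Request:
move_arm:
  deltas:
    - {"dr":[0,0,0],"dp":[0,0.1,0],"gripper":0}
    - {"dr":[0,0,0],"dp":[0,0,0],"gripper":0}
    - {"dr":[0,0,0],"dp":[0,0.1,0],"gripper":0}
    - {"dr":[0,0,0],"dp":[0,0,0],"gripper":0}

```text
t: 35.15
ee_pos: [0.4993, 0.241, 0.0386]
tcp_rot: [-0.001, 0.707, 0.0, 0.707]
wrist_force: [-1.7, -2.7, 8.6]
opening: 0.0113
```

Request:
move_arm:
  deltas:
    - {"dr":[0,0,0],"dp":[0,0.08,0],"gripper":0}
    - {"dr":[0,0,0],"dp":[0,0,0],"gripper":0}
    - {"dr":[0,0,0],"dp":[0,0,0],"gripper":0}

```text
t: 35.45
ee_pos: [0.4994, 0.2411, 0.0385]
tcp_rot: [-0.001, 0.708, -0.002, 0.707]
wrist_force: [-2.8, -11.3, 12.9]
opening: 0.0113
```

Request:
move_arm:
  deltas:
    - {"dr":[0,0,0],"dp":[0,0,0],"gripper":0.4}
    - {"dr":[0,0,0],"dp":[0,-0.08,0],"gripper":0.4}
    - {"dr":[0,0,0],"dp":[0,0,0],"gripper":0.4}
    - {"dr":[0,0,0],"dp":[0,0,0],"gripper":0.4}
    - {"dr":[0,0,0],"dp":[-0.5,0,0],"gripper":0.4}
    - {"dr":[0,0,0],"dp":[-0.8,0,0],"gripper":0.4}
    - {"dr":[0,0,0],"dp":[-0.8,0,0],"gripper":0.4}
    - {"dr":[0,0,0],"dp":[-0.8,0,0],"gripper":0.4}
    - {"dr":[0,0,0],"dp":[-0.8,0,0],"gripper":0.4}
    - {"dr":[0,0,0],"dp":[0,0,0],"gripper":0.4}
    - {"dr":[0,0,0],"dp":[0,0,0],"gripper":0.4}

```text
t: 36.55
ee_pos: [0.4995, 0.242, 0.2233]
tcp_rot: [-0.001, 0.707, 0.001, 0.708]
wrist_force: [0.1, -0.6, 0.6]
opening: 0.0353
```

```bash
python3 - <<'E'
from h import *
grab('wrist','w20.png');grab('top','t20.png');grab('scene','s20.png')
a=cv2.imread('pics/s20.png')[130:400,190:470];cv2.imwrite('pics/s20z.png',cv2.resize(a,None,fx=2.2,fy=2.2,interpolation=3))
print(observe()['ee_pos'],observe()['wrist_force'])
E
```

```text
[0.49822112 0.24111882 0.22107156] [ 0.04036834 -0.05135861 -0.29612236]
```

View pics/w20.png

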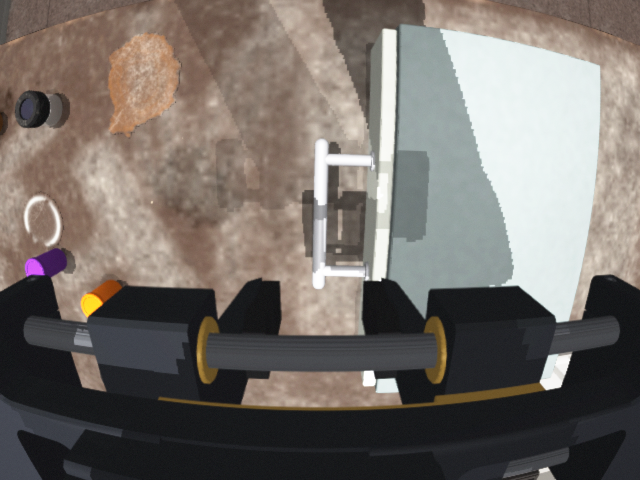

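View pics/s20z.png

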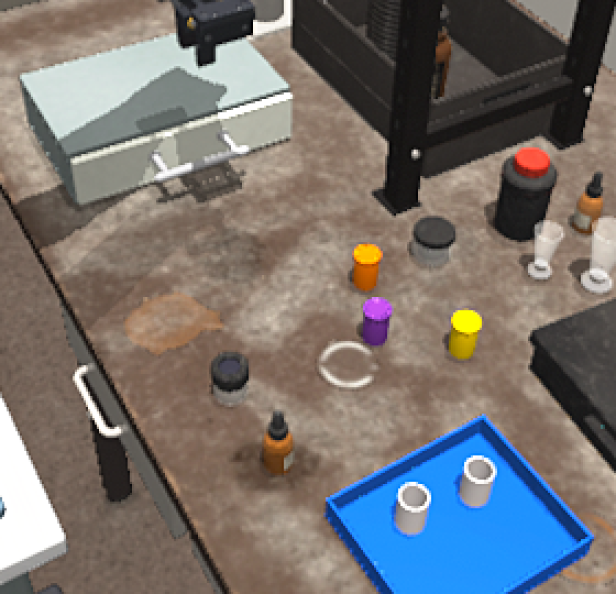

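View pics/t20.png

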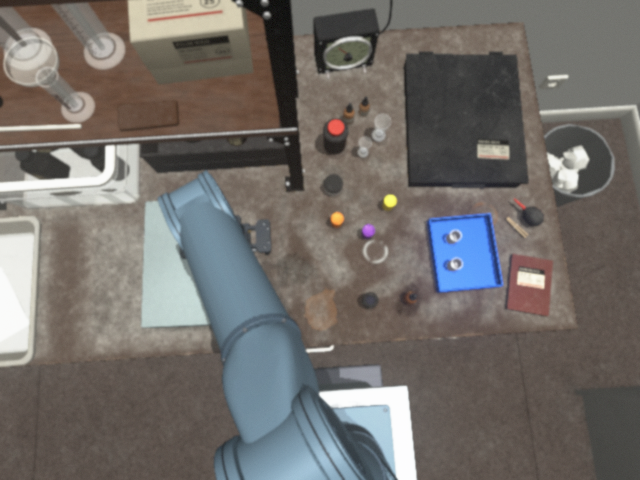

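```bash
python3 - <<'E'
from h import *
m=viewer.camera_model('wrist')
print(np.round(onz(m,320,215,.05,True),3))
ctrl.sign_off()
E
```

```text
[0.494 0.24  0.05 ]
the job is handed in; nothing more can be done
```

The job is done and handed in after about 37 s of the 210 s allowed; sign-off reports no verdict.

- **Opening:** I pulled the drawer until it would go no further, with the force rising to about 25 N.
- **Discards:** the drawer held two capless canisters, both white. Both now stand upright in the blue tray.
- **Spares:** three capped spares stood on the bench, two grey-capped and one black. They are in the drawer with the three capped ones already there. None of the spares looked knocked aside before I picked it up. I last saw the drawer just before closing, and two far-side canisters were partly hidden in those views.
- **Closing:** I pushed the drawer until the front met the cabinet. The handle then measured y = 0.240 m against 0.063 m at the stop. That is 177 mm of travel by camera and 180 mm by the arm's own reading, against a nominal 180 mm.
- **Bystanders:** the loupe, lens case and dropper, and the coloured look-alikes, appear unmoved in the final pictures. I judged this by eye rather than measuring it. The arm is clear of everything.

No check failed. The only disagreement was one wrist-camera reading, taken while the arm was still settling, which put the second capless canister about 7 mm off. I looked again once the arm was still, before gripping it.

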